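# Load the jar mill and start it

## Robot

A 6-joint arm with a two-finger parallel gripper is mounted at the origin on the work surface. World frame = base frame: x ahead of the robot, y to its left, z up, the work surface at z = 0. Lengths are in m, angles in rad, forces in N, time in s.
With the tool pointing down it reaches from about 0.375 to 0.9 m from the base axis. Payload 3.1 kg.
Tool frame: the origin (TCP) lies at the centre of the arm's flange, where the gripper is bolted on; the fingertips stand tip_reach ahead of it and the grasp point (between the pads) lies 164 mm ahead of it (tip_reach is the distance from the TCP to the fingertips, in m); z points along the fingers, y is the direction in which the jaws open and shut (so a half turn about z gives the same grasp; the last joint's range is limited). The gripper opens to 87 mm and grips with 3 to 60 N. Pads are 19 mm wide; open, the fingers measure 117 mm over their backs; the gripper's body (75 mm by 190 mm) begins 51 mm behind the grasp point.
Start: joints at [1.069, 0.527, 1.433, -0, 1.181, -0.178], TCP at [0.198, 0.593, 0.405] pointing down, gripper open.
Joint ranges: [-3.08, 3.08], [-0.75, 2.2], [0.22, 2.44], [-1.43, 4.57], [0, 2.65], [-2.85, 2.85]. Speed limits (rad/s): [2.79, 2.79, 3.14, 3.14, 3.14, 3.14].

## Interface

Orientations are given as a unit quaternion [x, y, z, w].
In Python, from rig import get_obs, camera, hand_in, tip_reach gives the robot as it stands. The module is installed in compiled form; this text tells all that it offers.
- The arm moves only by the tool servo_tool, never from a script. Its argument "steps" is one flat list of numbers, 5 for each row, row after row: the finger opening in m, from 0 to 0.087, then the shift along the tool's x, y, z in m, then the turn about the tool's z in rad. A call has 1 to 12 rows; each row is the pose to reach, as a shift and turn from the pose commanded when the call began, along the tool's axes at that moment; what a row does not reach only later rows make up. A row lasts 1/8 s, in which the tool goes at most 62.5 mm and 10.7 degrees, less where a joint would pass 70% of its speed; a pose out of reach is approached as far as the arm can. A call with a gripper value outside its range is refused whole. The fingers move at their own pace and stop on an object; "force" is the grip in N (left out, the last holds). Time passes only in rows, so rows that repeat a pose let the fingers close. It gives the time, the measured TCP pose, the force and the opening at its end, in the units of the state.
- get_obs(): the state, without advancing time (a new reading comes with each control period).
- camera(name): name is "scene" or "top"; returns a dict with "pixels" (400x640x3 uint8, blue, green, red), "vertical_fov" (degrees; the focal length in pixels is half the picture's height over the tangent of half this angle, whatever the lens; pixels are square), "cx", "cy" (the principal point, pixels), "T" (4x4, takes a point from camera to world coordinates). Camera axes: x right, y up, looking along -z (the intrinsics and any distortion apply to the point x, -y, -z); pixel columns grow to the right and rows downward; lengths in m; the calibration is good to about 2 mm. A picture is of the moment at which its call begins. There is no depth.
- hand_in(): hands the job in, once; it reports no verdict.
The state is a dict: "time": time; "q": joint angles; "joint_velocities": joint speeds; "joint_torque": joint torques, N m; "position": TCP position; "tool_rot": TCP orientation; "ft_force": force on the tool from outside, world axes, zero at the start; "moment": the same for the moment, N m; "grip_width": finger opening in m.
Only numpy, scipy, OpenCV 4.12 (cv2) and the standard library are available. Lean on these libraries where they do the work, as an engineer would, in place of code of your own. Each camera call takes 0.05 s, during which the arm holds its last target.

## Task

Lay the bigger of the two mixing jars from the wooden rack gently on the mill's two rollers, lying along them. Then slide the mill's steel splash cover right back until the start button beneath it is exposed, press the button fully down, and slide the cover fully home over it again. Leave the smaller jar and everything else on the bench where it is.

Things in the scene. Friction and masses are not known exactly. Their poses are not given: they have to be found in the camera images.
- mill: Grey bench jar mill, fixed, 190 (x) by 339 (y) mm, left or right on the bench, turned up to 0.3 rad. Origin on the bench under its middle; x to its rear, y along the rollers to the control housing, z up. Rollers run y = -155 to +45 mm between two bearing plates, tops at 90 mm. The housing fills x = -95 to +95, y = +55 to +167 mm; its flat deck, 105 mm up, carries button and cover.
- roller_bed (a point): Where the middle of the bigger jar's body lies, on its axis, when it rests on both rollers: (0, -55, 106.7) mm in the mill's frame, midway along them; same axes as the mill. Two black rubber rollers, 28 mm diameter, 200 mm long, parallel to its y, centres at x = -26 and +26 mm, 70 mm above the bench (tops 84 mm). The front one turns freely, the rear one is held by its motor.
- cover (a joint): Travel of the steel splash cover on its rails, m: 0 is home over the button (stop near the mill's front), 0.085 is right back (rear stop, button exposed). It grows towards the mill's +x. Sliding it takes about 2 N; it stays where it is left. It may start up to 20 mm ajar.
- cover_grip (a point): Centre of the top of the cover's grip bar; moves with the cover, same axes as the mill. The black bar is 12 mm thick (x), 44 mm long (y), and stands 26 mm up from the flat roof; its top is 153 mm above the bench, the roof 127 mm. The roof is 80 (x) by 66 (y) mm, the bar across its middle. Guide rails on both sides, tops at 118 mm.
- start (a joint): Travel of the start button, m: 0 is up, 0.006 fully down. Spring, 1.5 N to begin and 5 N fully down; it comes up again when let go.
- start_top (a point): Centre of the top of the start button: black round cap, 32 mm diameter, 119 mm above the bench when up, in a steel collar of 48 mm diameter, top 109 mm up. At (-45, 111) mm in the mill's frame, under the cover's middle when that is home. With the cover right back, its front edge is 45 mm behind the button's centre.
- rack: Pale wooden cradle rack, fixed, 100 (x) by 220 (y) mm, at most 38 mm tall, turned up to 0.5 rad. Origin on the bench under its middle. Two notched cross boards, 14 mm thick, at x = -35 and +35 mm, hold two jars lying along its x axis at y = -55 and +55 mm; which jar is where varies. Between the boards it is open down to slats 6 mm high.
- jar: The bigger mixing jar, white ceramic with black screw lid, about 0.6 kg. Origin on its axis at the middle of its body; x along the axis to the lid. Body 62 mm diameter, 110 mm long (x = -55 to +55 mm); lid 52 mm diameter, ending at x = +80 mm. In the rack its axis is 53.8 mm above the bench. It may be turned any way about its own axis.
- small_jar: The smaller mixing jar, same kind and materials, lying in the other place of the rack; to be left there. Origin on its axis at the middle of its body; body 48 mm in diameter, 75 mm long, lid 38 mm in diameter ending at x = +56.5 mm; its axis is 43.9 mm above the bench.
- brush_cup: White tapered cup full of brushes, to be left alone: 84 mm wide at the rim, 110 mm tall, brushes up to 250 mm high that lean out to at most 60 mm from its middle. Stands behind the rack. Origin under its middle.
- wide_tin: Squat closed ink tin with a paper label, to be left alone: 88 mm diameter, 55 mm tall. Stands behind the control housing. Origin under its middle.
- tall_tin: Narrower closed ink tin, to be left alone: 66 mm diameter, 85 mm tall. Stands in front of the rollers. Origin under its middle.
- spray_bottle: Black spray bottle with a white head, to be left alone: 72 mm diameter, 206 mm tall; its head reaches 50 mm to its own -x. Stands behind the rollers. Origin under its middle.
- brayer: Hand ink roller lying on the bench in front of the rack, to be left alone: rubber roller 100 mm long, 40 mm diameter, wooden handle. Origin on the bench under the roller's middle; the handle runs to x = -145 mm.
There are look-alikes about, which are no part of the job. What is shaped like the jar but blue, green or pink is not meant.

How it is judged:
By the outcome, as a careful person would: the job done as asked, in the order asked, and still so for the second after the job is handed in, with the robot touching nothing.
It also fails if it takes over 69 s, if anything falls off the work surface, if the arm or the gripper's body presses on something with over 40 N, if the wrist force passes 120 N, or if a joint passes its speed limit or range.

## Working session

There is one attempt and no reset: what is moved stays moved. The work goes in short steps, Python scripts to look and compute and a tool call to move; the robot and the scene stay as the last step left them, time stands still between calls to the robot, and variables do not carry over. Pictures are saved under pics/ and viewed, and the job is handed in when it is done.

Besides the shell and the picture viewer there is one more tool, called after "Request:" by a JSON object that holds its "api" and its "payload". servo_tool: Moves the arm, as the interface text tells. Its arguments: {"type":"object","properties":{"steps":{"type":"array"},"force":{"type":"number"}},"required":["steps"]}

```bash
mkdir -p pics; python3 - <<'E'
from rig import *
import cv2,numpy as np
o=get_obs();print(o['position'],o['tool_rot'],o['time'],o['grip_width'],tip_reach)
for n in('scene','top'):
    c=camera(n);cv2.imwrite(f'pics/{n}0.png',c['pixels']);print({k:v for k,v in c.items() if k!='pixels'})
E
```

```text
[0.19805718 0.59242082 0.40378464] [ 1.60681669e-01  9.87005701e-01 -1.01026963e-03 -3.54915214e-04] 0.0 0.08677814418525527 0.1822
{'vertical_fov': 56.6062004448204, 'cx': 320.4125933521507, 'cy': 201.87680406314274, 'T': array([[-0.42930449, -0.63533459,  0.64190935,  1.11399777],
       [ 0.90299539, -0.28838111,  0.31848965,  0.26567364],
       [-0.01723296,  0.71637022,  0.69750752,  0.8200156 ],
       [ 0.        ,  0.        ,  0.        ,  1.        ]])}
{'vertical_fov': 56.981982545112466, 'cx': 315.8435752352403, 'cy': 203.2106589642262, 'T': array([[-0.02792211,  0.99859923, -0.04494356,  0.42601436],
       [-0.99958887, -0.02760026,  0.00776618, -0.05651623],
       [ 0.00651484,  0.04514193,  0.99895934,  1.24239391],
       [ 0.        ,  0.        ,  0.        ,  1.        ]])}
```

View pics/scene0.png

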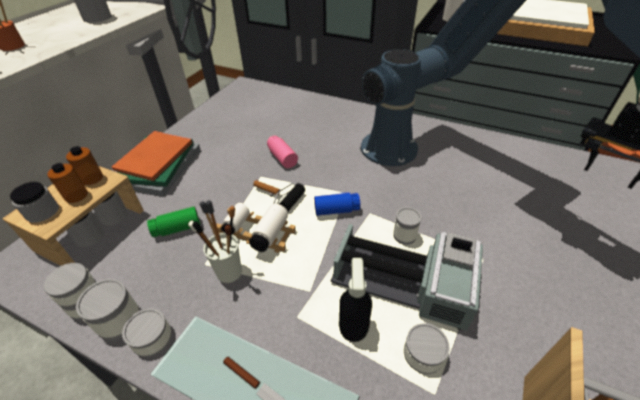

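View pics/top0.png

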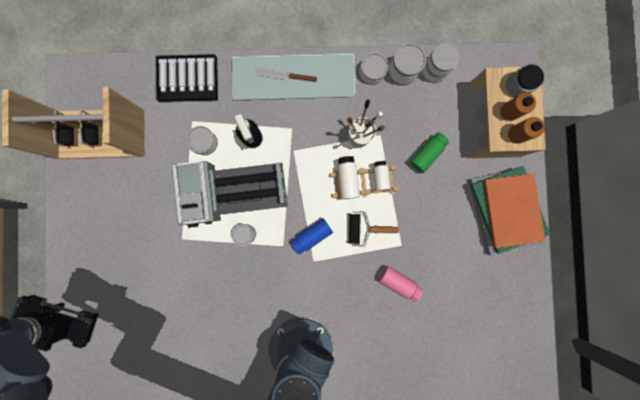

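```bash
python3 - <<'E'
import cv2
a=cv2.imread('pics/top0.png')
cv2.imwrite('pics/tc1.png',cv2.resize(a[110:260,165:300],None,fx=5.5,fy=4*5.5/5.5*1.0,interpolation=2) if 0 else cv2.resize(a[110:260,165:300],None,fx=4,fy=4,interpolation=2))
cv2.imwrite('pics/tc2.png',cv2.resize(a[90:250,290:410],None,fx=3.75,fy=3.75,interpolation=2) if 0 else cv2.resize(a[90:240,290:430],None,fx=4,fy=4,interpolation=2))
a=cv2.imread('pics/scene0.png')
cv2.imwrite('pics/sc1.png',cv2.resize(a[200:350,320:500],None,fx=4,fy=4,interpolation=2))
cv2.imwrite('pics/sc2.png',cv2.resize(a[170:300,190:350],None,fx=4,fy=4,interpolation=2))
E
```

```text
(no output)
```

View pics/tc1.png

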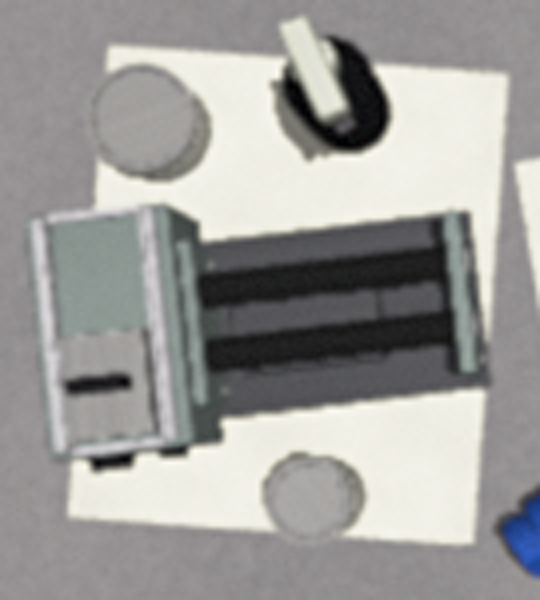

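View pics/tc2.png

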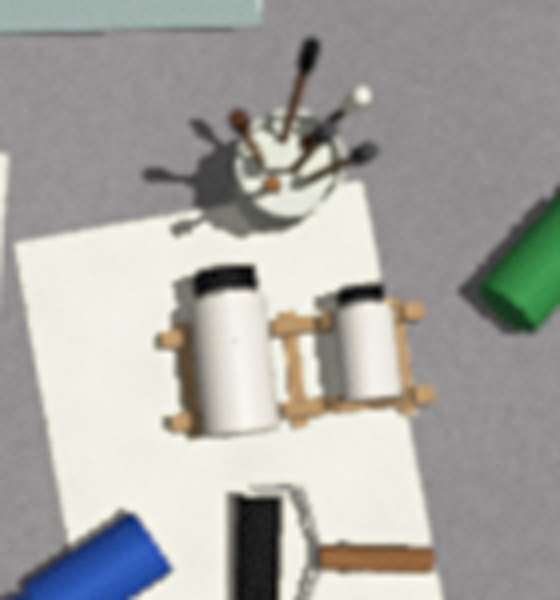

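View pics/sc1.png

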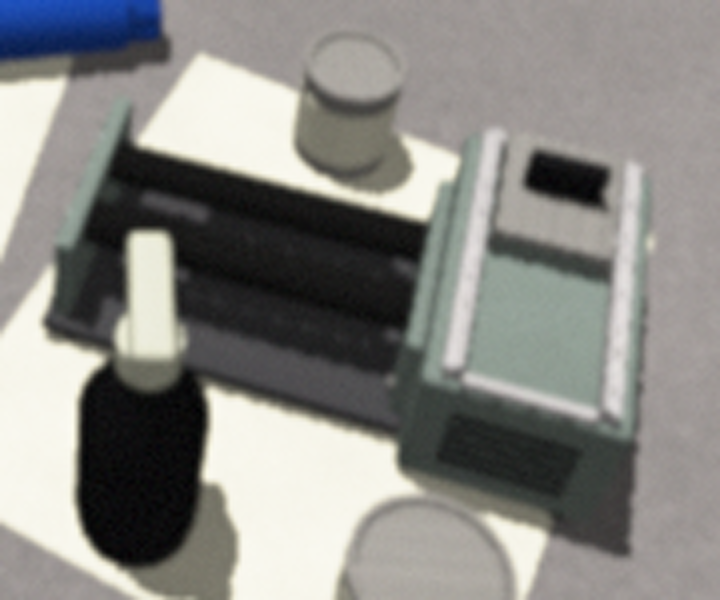

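View pics/sc2.png

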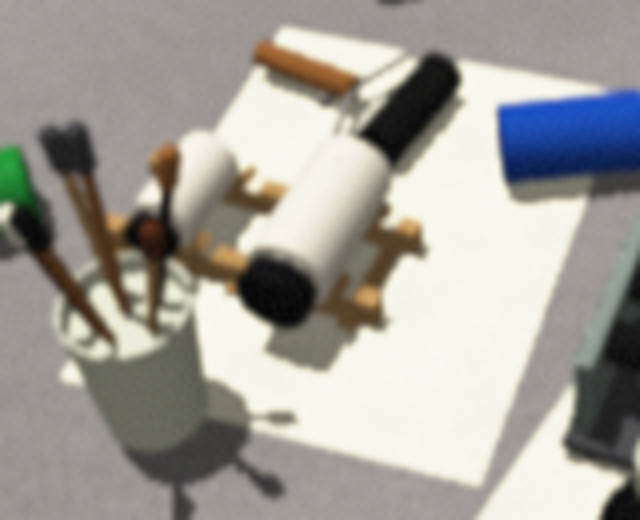

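```bash
cat >h.py <<'E'
import numpy as np,cv2
from scipy.optimize import least_squares
C={'scene':(56.6062004448204,320.4125933521507,201.87680406314274,np.array([[-0.42930449,-0.63533459,0.64190935,1.11399777],[0.90299539,-0.28838111,0.31848965,0.26567364],[-0.01723296,0.71637022,0.69750752,0.8200156],[0,0,0,1]])),
'top':(56.981982545112466,315.8435752352403,203.2106589642262,np.array([[-0.02792211,0.99859923,-0.04494356,0.42601436],[-0.99958887,-0.02760026,0.00776618,-0.05651623],[0.00651484,0.04514193,0.99895934,1.24239391],[0,0,0,1]]))}
def proj(n,P):
    f,cx,cy,T=C[n];F=200/np.tan(np.radians(f)/2)
    p=(np.atleast_2d(P)-T[:3,3])@T[:3,:3]
    return np.c_[cx+F*p[:,0]/-p[:,2],cy-F*p[:,1]/-p[:,2]]
def ray(n,u,v,z):
    f,cx,cy,T=C[n];F=200/np.tan(np.radians(f)/2)
    d=T[:3,:3]@np.array([(u-cx)/F,-(v-cy)/F,-1]);t=(z-T[2,3])/d[2]
    return T[:3,3]+t*d
def tw(P,x,y,a):
    P=np.atleast_2d(P).astype(float);c,s=np.cos(a),np.sin(a)
    return np.c_[x+c*P[:,0]-s*P[:,1],y+s*P[:,0]+c*P[:,1],P[:,2]]
E
python3 - <<'E'
from h import *
t1=lambda u,v:(u/4+165,v/4+110)
t2=lambda u,v:(u/4+290,v/4+90)
s1=lambda u,v:(u/4+320,v/4+200)
s2=lambda u,v:(u/4+190,v/4+170)
for nm,c in dict(fR=(448,325),fL=(207,355),rR=(445,265),rL=(204,288)).items(): print(nm,ray('top',*t1(*c),.084))
print('grip',ray('top',*t1(98,382),.153),ray('top',*t1(66,385),.153),ray('top',*t1(131,379),.153))
print('grip scene',ray('scene',*s1(570,172),.153))
print('lid',ray('top',*t2(223,266),.0538),'seam',ray('top',*t2(227,288),.0538),'bot',ray('top',*t2(238,434),.0538))
print('left/right mid',ray('top',*t2(196,360),.0538),ray('top',*t2(271,357),.0538))
print('scene lid end c',ray('scene',*s2(276,290),.0538))
E
```

```text
fR [0.51920267 0.05571249 0.084     ]
fL [0.50076533 0.24543355 0.084     ]
rR [0.56669956 0.0569771  0.084     ]
rL [0.55366429 0.24695541 0.084     ]
grip [0.4785689  0.30803578 0.153     ] [0.47700553 0.33161279 0.153     ] [0.48011263 0.28371142 0.153     ]
grip scene [0.48752479 0.31583072 0.153     ]
lid [ 0.62867518 -0.16713744  0.0538    ] seam [ 0.6106166  -0.16981724  0.0538    ] bot [ 0.49172138 -0.17494466  0.0538    ]
left/right mid [ 0.55265464 -0.14284579  0.0538    ] [ 0.55343903 -0.20369048  0.0538    ]
scene lid end c [ 0.61698131 -0.16675256  0.0538    ]
```

```bash
cat >fit.py <<'E'
from h import *
t1=lambda u,v:(u/4+165,v/4+110)
t2=lambda u,v:(u/4+290,v/4+90)
s1=lambda u,v:(u/4+320,v/4+200)
s2=lambda u,v:(u/4+190,v/4+170)
def projd(n,P,k1,k2=0):
    f,cx,cy,T=C[n];F=200/np.tan(np.radians(f)/2)
    p=proj(n,P)-[cx,cy];r=(p**2).sum(1,keepdims=True)/F**2
    return p*(1+k1*r+k2*r*r)+[cx,cy]
def rayd(n,u,v,z,k1):
    f,cx,cy,T=C[n];F=200/np.tan(np.radians(f)/2)
    q=cv2.undistortPoints(np.array([[[u,v]]],float),np.array([[F,0,cx],[0,F,cy],[0,0,1]]),np.array([k1,0,0,0.]))[0,0]
    return ray(n,cx+F*q[0],cy+F*q[1],z)
g=lambda dx,dy,z:(lambda c:(-.045+c+dx,.111+dy,z))
M=[('top',t1(448,325),(-.026,-.155,.084)),('top',t1(207,355),(-.026,.045,.084)),('top',t1(445,265),(.026,-.155,.084)),('top',t1(204,288),(.026,.045,.084)),
('top',t1(66,385),g(0,.022,.153)),('top',t1(131,380),g(0,-.022,.153)),
('scene',s1(533,150),g(-.006,-.022,.153)),('scene',s1(608,163),g(-.006,.022,.153)),('scene',s1(605,205),g(.006,.022,.127)),('scene',s1(527,188),g(.006,-.022,.127)),
('scene',s1(120,148),(-.026,-.155,.084)),('scene',s1(425,222),(-.026,.045,.084))]
J=[('top',t2(223,266),(.08,0,.0538)),('top',t2(238,434),(-.055,0,.0538)),('top',t2(196,360),(0,.031,.0538)),('top',t2(271,357),(0,-.031,.0538)),
('top',t2(227,288),(.055,0,.0538)),('scene',s2(276,290),(.08,0,.0538)),('scene',s2(387,165),(-.055,-0.031,.0538)) ]
J=J[:6]
def pts(p):
    o=[]
    for n,uv,P in M:
        o.append((n,uv,tw(P(p[3]) if callable(P) else P,*p[:3])))
    for n,uv,P in J: o.append((n,uv,tw(P,*p[4:7])))
    return o
def res(p):
    k={'top':p[7],'scene':p[8]}
    return np.concatenate([(projd(n,P,k[n])[0]-uv) for n,uv,P in pts(p)]+[[p[7]*5,p[8]*5]])
if __name__=='__main__':
    r=least_squares(res,[.53,.1+.1,.08,.01,.55,-.17,0,0,0],loss='soft_l1',x_scale=.1)
    print(np.round(r.x,4));R=r.fun[:-2].reshape(-1,2)
    for (n,uv,P),e in zip(pts(r.x),R):print(n,np.round(e,2))
E
python3 fit.py
```

```text
[ 0.5311  0.2096  0.0873  0.0023  0.5497 -0.1726  0.0657 -0.1949 -0.0244]
top [0.99 0.17]
top [-0.64 -0.02]
top [-0.03 -1.09]
top [-1.45  0.61]
top [1.38 0.  ]
top [-1.07 -0.4 ]
scene [ 0.21 -1.5 ]
scene [0.93 0.08]
scene [-1.7   0.46]
scene [-1.41 -0.2 ]
scene [-0.25 -1.34]
scene [1.31 0.88]
top [-0.07 -0.06]
top [ 0.31 -0.97]
top [-0.35  1.56]
top [-0.17  0.59]
top [-0.3   1.98]
scene [-2.67  3.23]
```

```bash
python3 - <<'E'
import cv2
def crop(f,x0,y0,w,h,s,o):
    a=cv2.imread(f)[y0:y0+h,x0:x0+w];a=cv2.resize(a,None,fx=s,fy=s,interpolation=cv2.INTER_CUBIC)
    for i in range(0,w,10):cv2.line(a,(i*s,0),(i*s,6),(0,0,255),1);cv2.putText(a,str(x0+i),(i*s,16),0,.35,(0,0,255))
    for i in range(0,h,10):cv2.line(a,(0,i*s),(6,i*s),(0,0,255),1);cv2.putText(a,str(y0+i),(8,i*s+4),0,.35,(0,0,255))
    cv2.imwrite(o,a)
crop('pics/top0.png',170,155,60,75,8,'pics/a1.png')
crop('pics/top0.png',325,145,80,60,10,'pics/a2.png')
crop('pics/scene0.png',420,225,70,75,8,'pics/a3.png')
crop('pics/scene0.png',215,185,90,65,8,'pics/a4.png')
E
```

```text
(no output)
```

View pics/a1.png

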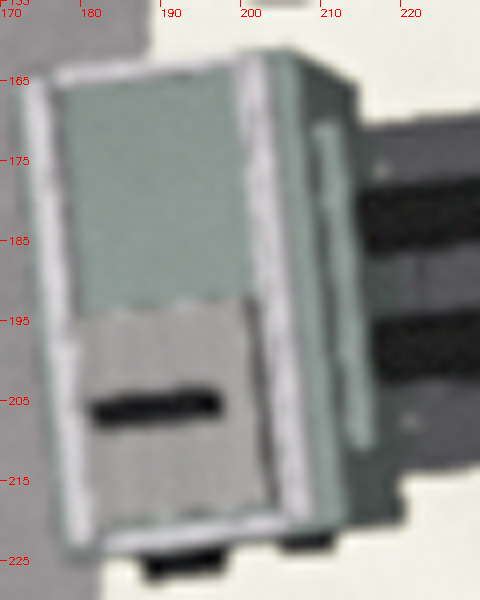

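View pics/a2.png

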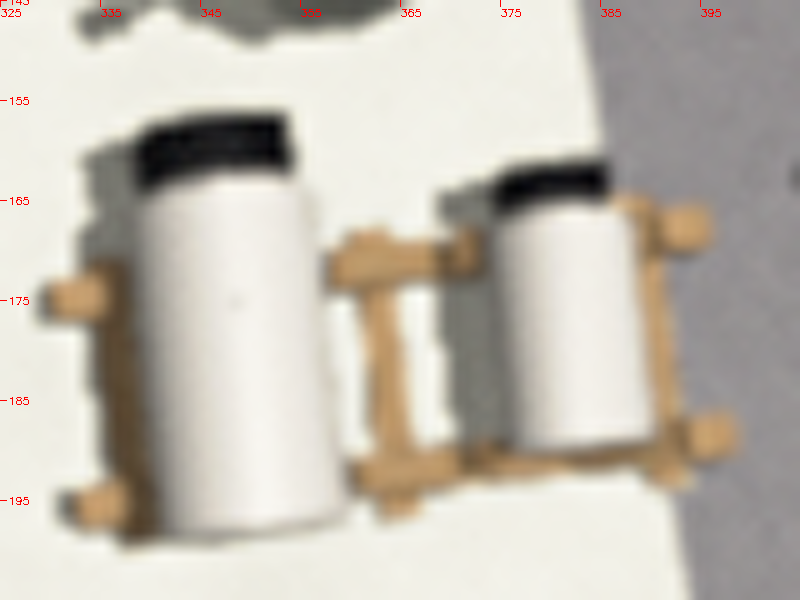

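View pics/a3.png

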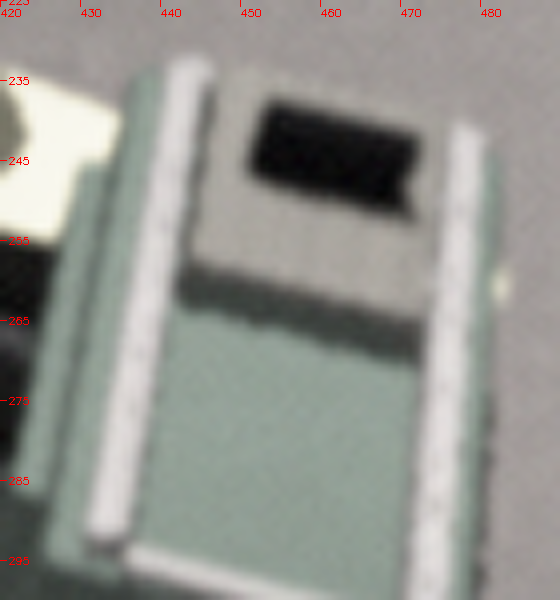

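View pics/a4.png

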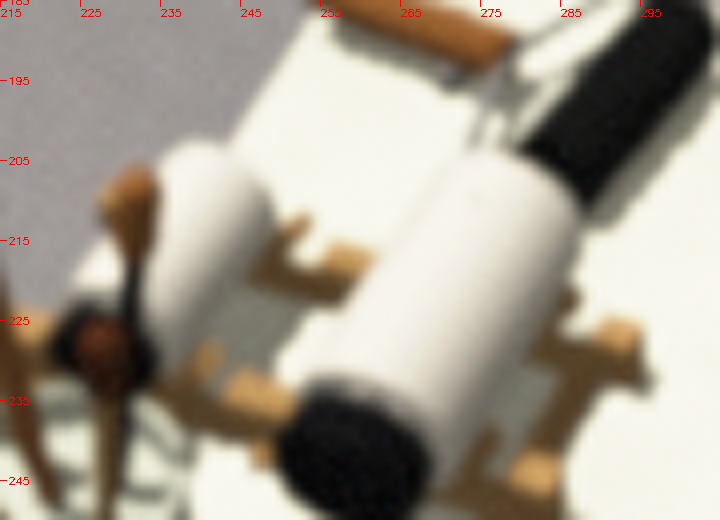

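```bash
cat >ed.py <<'E'
s=open('fit.py').read()
i=s.index('M=[');j=s.index('def pts')
new='''M=[('top',(277,191),(-.026,-.155,.08)),('top',(217.2,198.4),(-.026,.045,.08)),('top',(276.3,176.2),(.026,-.155,.08)),('top',(215.3,182.4),(.026,.045,.08)),
('top',(181.3,206.3),g(0,.022,.153)),('top',(197.3,205),g(0,-.022,.127)),('top',(201.5,191.7),g(.04,-.033,.127)),('top',(204,218.5),g(-.04,-.033,.127)),
('scene',(453,237.5),g(-.006,-.022,.153)),('scene',(471.8,241.3),g(-.006,.022,.153)),('scene',(471,252),g(.006,.022,.127)),('scene',(450.5,246.7),g(.006,-.022,.127)),
('scene',(442,258.5),g(.04,-.033,.127)),('scene',(473,265.5),g(.04,.033,.127)),
('scene',(425.5,256),(-.026,.045,.08)),('scene',(350,238),(-.026,-.155,.08))]
J=[('top',(346.5,157.3),(.08,0,.075)),('top',(347.1,163.2),(.055,0,.083)),('top',(350,198.2),(-.055,0,.03)),('scene',(259.3,242.3),(.08,0,.0538)),('scene',(279,209),(-.055,0,.0538))]
'''
open('fit.py','w').write(s[:i]+new+s[j:])
E
python3 ed.py; python3 fit.py
```

```text
[ 0.5313  0.2089  0.0868  0.0033  0.5431 -0.174   0.1029 -0.1267 -0.0239]
top [1.29 0.45]
top [-1.08  0.28]
top [ 0.22 -0.98]
top [-0.78  0.13]
top [ 0.47 -0.46]
top [ 1.31 -0.47]
top [-0.66 -0.52]
top [-0.59 -1.39]
scene [ 0.11 -1.19]
scene [ 0.8  -0.14]
scene [-1.78  0.04]
scene [-0.51  0.42]
scene [ 1.41 -1.76]
scene [-0.01 -0.97]
scene [1.47 1.37]
scene [-0.58 -1.37]
top [-0.61  0.05]
top [0.09 1.46]
top [0.22 1.68]
scene [-1.1   1.79]
scene [-0.06  0.81]
```

```bash
cat >>h.py <<'E'
K={'top':-.1267,'scene':-.0239}
E
python3 - <<'E'
import cv2
from fit import *
p=[ 0.5313,0.2089,0.0868,0.0033,0.5431,-0.174,0.1029]
a=cv2.imread('pics/top0.png')
b=cv2.imread('pics/scene0.png')
print('bottle base', rayd('scene',353,338,0,-.024)[:2],'cap body top circle')
def circ(img,n,x,y,r,z,c):
    t=np.linspace(0,6.28,40);P=np.c_[x+r*np.cos(t),y+r*np.sin(t),0*t+z]
    for u,v in projd(n,P,K[n]):
        cv2.circle(img,(int(round(u*3)),int(round(v*3))),1,c,-1)
a=cv2.resize(a,None,fx=3,fy=3,interpolation=2);b=cv2.resize(b,None,fx=3,fy=3,interpolation=2)
import itertools
def box(img,n,x0,x1,y0,y1,zs,pose,c):
    for z in zs:
        t=np.linspace(0,1,60)
        for (A,B) in [((x0,y0),(x1,y0)),((x1,y0),(x1,y1)),((x1,y1),(x0,y1)),((x0,y1),(x0,y0))]:
            P=np.c_[A[0]+(B[0]-A[0])*t,A[1]+(B[1]-A[1])*t,0*t+z]
            for u,v in projd(n,tw(P,*pose),K[n]): cv2.circle(img,(int(u*3+1),int(v*3+1)),0,c,-1)
for img,n in((a,'top'),(b,'scene')):
    m=p[:3]
    box(img,n,-.095,.095,.055,.167,[0,.105],m,(0,0,255))
    box(img,n,-.04,-.012,-.155,.045,[.07],m,(0,255,255));box(img,n,.012,.04,-.155,.045,[.07],m,(0,255,255))
    c=p[3];box(img,n,-.085+c,-.005+c,.078,.144,[.127],m,(255,0,0));box(img,n,-.051+c,-.039+c,.089,.133,[.153],m,(0,255,0))
    box(img,n,-.055,.055,-.031,.031,[.0538],p[4:7],(255,0,0));box(img,n,.055,.08,-.026,.026,[.0538],p[4:7],(0,0,255))
    for z,r in((0,.036),(.206,.036)):circ(img,n,.645,.115,r,z,(0,128,255))
cv2.imwrite('pics/b1.png',a[400:700,490:1240]);
cv2.imwrite('pics/b2.png',b[500:1080,630:1430])
E
```

```text
bottle base [0.7339835  0.15242775] cap body top circle
```

View pics/b1.png

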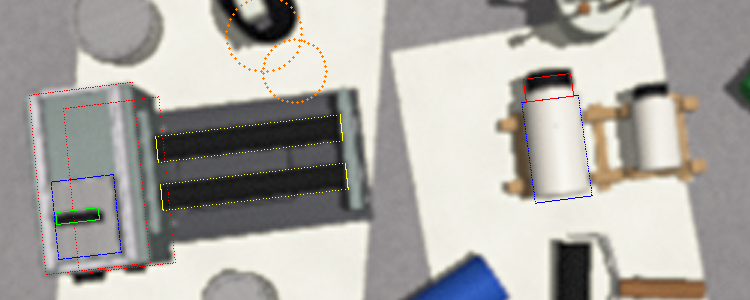

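View pics/b2.png

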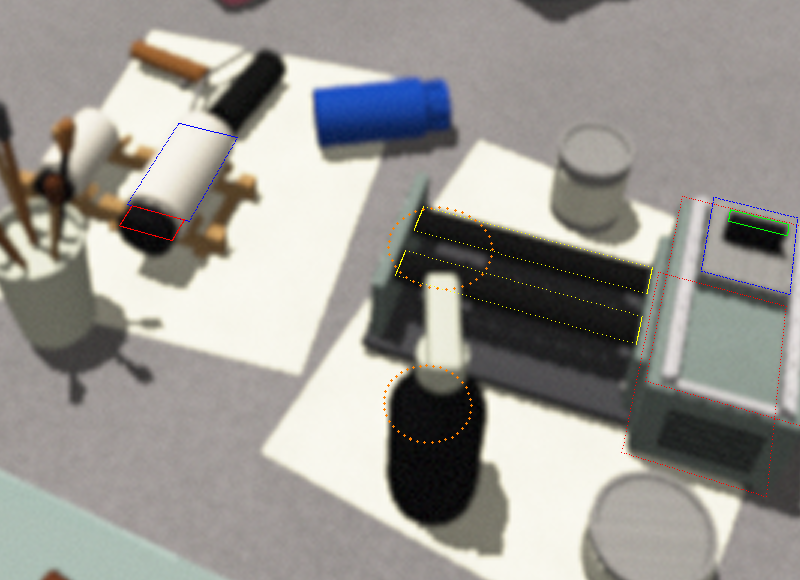

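```bash
python3 - <<'E'
from fit import *
print(rayd('scene',353,330,0,-.024)[:2])
for z in(0,.1,.15):print(rayd('top',249.5,132.5,z,-.127)[:2])
print('head tip',rayd('top',238,116,.2,-.127)[:2],'head back',rayd('top',251,140,.2,-.127)[:2])
print('tall tin',rayd('top',243,233,.085,-.127)[:2],'cup',rayd('top',362,133,.11,-.127)[:2])
print('brush tips',rayd('top',380,114,.2,-.127)[:2],rayd('top',367,103,.24,-.127)[:2])
E
```

```text
[0.71578082 0.14510879]
[0.73099811 0.1546201 ]
[0.70645003 0.13762578]
[0.694176   0.12912863]
head tip [0.73192968 0.15373143] head back [0.65978516 0.11653934]
tall tin [0.39061195 0.16626631] cup [ 0.69263619 -0.21571854]
brush tips [ 0.72667191 -0.25785802] [ 0.74731368 -0.21500661]
```

```bash
cat >g.py <<'E'
import sys,numpy as np
from rig import get_obs
from scipy.spatial.transform import Rotation as R
def go(x,y,zg,ang):
    o=get_obs();p=np.array(o['position']);r=R.from_quat(o['tool_rot']).as_matrix()
    d=r.T@(np.array([x,y,zg+.164])-p);a=np.arctan2(r[1,1],r[0,1])
    t=-(ang-a);t=(t+np.pi)%(2*np.pi)-np.pi
    print('t',round(o['time'],2),'grasp',np.round(p-[0,0,.164],4),'ang',round(a,4),'shift',np.round(d,4),'turn',round(t,4),'F',np.round(o['ft_force'],1),'w',round(o['grip_width'],4),'q',np.round(o['q'],2))
if __name__=='__main__': go(*map(float,sys.argv[1:]))
E
python3 g.py .545 -.174 .2 1.674
```

```text
t 0.1 grasp [0.1981 0.5924 0.2399] ang 1.248 shift [-0.5722 -0.6167  0.0408] turn -0.426 F [-0.7  0.2  0.6] w 0.0871 q [ 1.07  0.53  1.43  0.    1.18 -0.18]
```

Request:
{"api": "servo_tool", "payload": {"steps": [0.087, -0.572, -0.617, 0.04, -0.426, 0.087, -0.572, -0.617, 0.04, -0.426, 0.087, -0.572, -0.617, 0.04, -0.426, 0.087, -0.572, -0.617, 0.04, -0.426, 0.087, -0.572, -0.617, 0.04, -0.426, 0.087, -0.572, -0.617, 0.04, -0.426, 0.087, -0.572, -0.617, 0.04, -0.426, 0.087, -0.572, -0.617, 0.04, -0.426, 0.087, -0.572, -0.617, 0.04, -0.426, 0.087, -0.572, -0.617, 0.04, -0.426, 0.087, -0.572, -0.617, 0.04, -0.426, 0.087, -0.572, -0.617, 0.04, -0.426]}}

```text
time: 1.6
position: [0.5064, -0.0896, 0.3689]
tool_rot: [-0.051, 0.999, 0.0, -0.0]
ft_force: [0.9, 0.3, 0.4]
grip_width: 0.0872
```

```bash
python3 g.py .545 -.174 .12 1.674
```

```text
t 1.6 grasp [ 0.5064 -0.0896  0.2049] ang 1.6733 shift [-0.0298 -0.0879  0.0849] turn -0.0007 F [0.9 0.3 0.4] w 0.0872 q [-0.39  0.43  1.75  0.    0.97 -2.07]
```

Request:
{"api": "servo_tool", "payload": {"steps": [0.087, -0.03, -0.085, 0.065, 0, 0.087, -0.03, -0.085, 0.065, 0, 0.087, -0.03, -0.085, 0.065, 0, 0.087, -0.03, -0.085, 0.065, 0]}}

```text
time: 2.1
position: [0.544, -0.1685, 0.304]
tool_rot: [-0.051, 0.999, 0.001, -0.001]
ft_force: [-0.5, 0.1, -0.5]
grip_width: 0.0873
```

```bash
python3 g.py .545 -.174 .0538 1.674; python3 - <<'E'
from rig import *
import cv2
for n,(x,y,w,h) in dict(scene=(200,130,200,150),top=(290,110,150,130)).items():
    a=camera(n)['pixels'];cv2.imwrite(f'pics/{n}1.png',a);cv2.imwrite(f'pics/c_{n}1.png',cv2.resize(a[y:y+h,x:x+w],None,fx=4,fy=4,interpolation=2))
E
```

```text
t 2.1 grasp [ 0.544  -0.1685  0.14  ] ang 1.6737 shift [-0.0006 -0.0057  0.0862] turn -0.0003 F [-0.5  0.1 -0.5] w 0.0873 q [-0.5   0.59  1.66  0.    0.89 -2.17]
```

View pics/c_scene1.png

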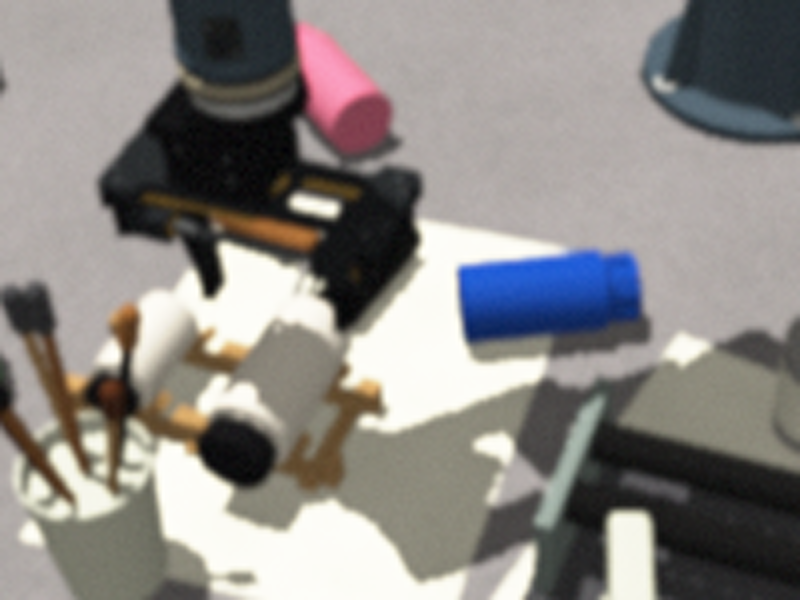

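View pics/c_top1.png

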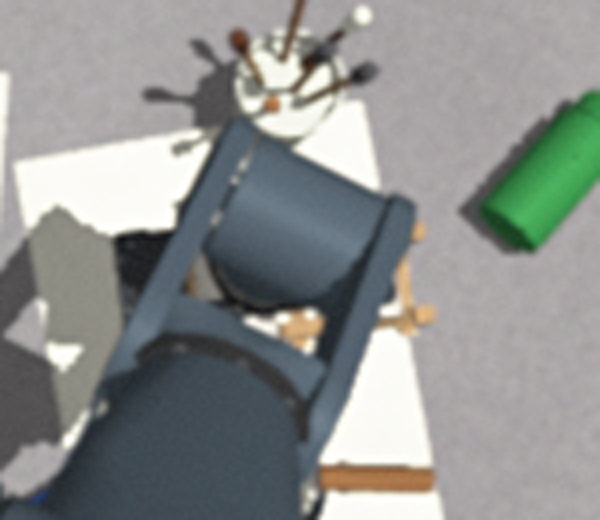

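```bash
python3 - <<'E'
from fit import *
c=np.array([.544,-.1685,.1218]);y=np.array([np.cos(1.674),np.sin(1.674),0]);x=np.array([-y[1],y[0],0])
for s in(1,-1):
  for d in(.0436,.0585):
    print(s,d,projd('scene',[c+s*d*y+.0095*x,c+s*d*y-.0095*x],-.024).round(1).tolist())
E
python3 - <<'E'
import cv2
a=cv2.imread('pics/scene1.png')[180:260,230:310]
cv2.imwrite('pics/d1.png',cv2.resize(a,None,fx=7.5,fy=7.5,interpolation=cv2.INTER_CUBIC))
E
```

```text
1 0.0436 [[286.1, 208.0], [283.3, 212.8]]
1 0.0585 [[291.3, 209.2], [288.5, 214.2]]
-1 0.0436 [[256.7, 200.7], [253.5, 205.4]]
-1 0.0585 [[251.8, 199.5], [248.5, 204.2]]
```

View pics/d1.png

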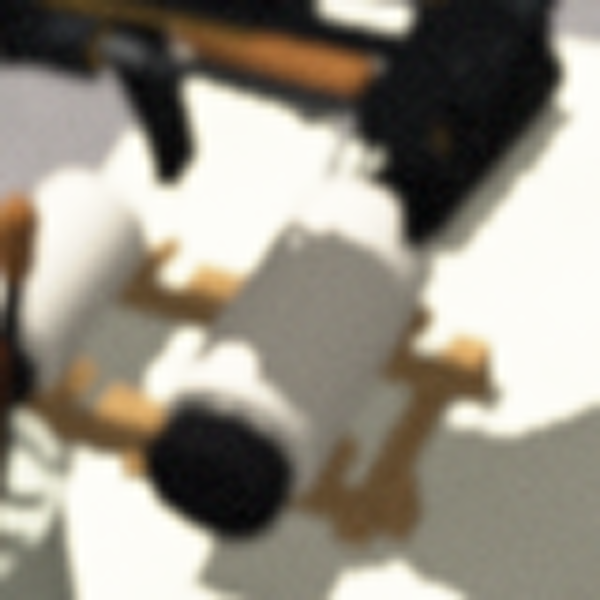

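```bash
python3 - <<'E'
from fit import *
L=rayd('scene',259.3,242,.0538,-.024);print(L, L[:2]-.08*np.array([np.cos(.103),np.sin(.103)]))
# silhouettes of the body predicted at jar pose, as tangent lines
t=np.linspace(0,2*np.pi,73)
for X,Y in((.543,-.174),(.54,-.172),(.545,-.17)):
  for xx in(-.055,.055,.08):
    r=.031 if xx<.08 else .026
    P=tw(np.c_[0*t+xx,r*np.cos(t),.0538+r*np.sin(t)],X,Y,.103);q=projd('scene',P,-.024)
    print((X,Y),xx,'l,r,t,b',q[:,0].min().round(1),q[:,0].max().round(1),q[:,1].min().round(1),q[:,1].max().round(1))
E
```

```text
[ 0.61535021 -0.16701607  0.0538    ] [ 0.53577419 -0.1752415 ]
(0.543, -0.174) -0.055 l,r,t,b 269.2 288.8 201.8 217.5
(0.543, -0.174) 0.055 l,r,t,b 252.0 272.9 229.2 245.1
(0.543, -0.174) 0.08 l,r,t,b 249.4 267.2 237.3 250.6
(0.54, -0.172) -0.055 l,r,t,b 270.3 289.9 201.3 217.1
(0.54, -0.172) 0.055 l,r,t,b 253.2 274.1 228.6 244.5
(0.54, -0.172) 0.08 l,r,t,b 250.6 268.4 236.7 250.1
(0.545, -0.17) -0.055 l,r,t,b 270.0 289.7 202.6 218.4
(0.545, -0.17) 0.055 l,r,t,b 252.8 273.8 230.1 246.1
(0.545, -0.17) 0.08 l,r,t,b 250.2 268.1 238.3 251.7
```

Request:
{"api": "servo_tool", "payload": {"force": 25, "steps": [0.087, -0.001, -0.0035, 0.03, 0, 0.087, -0.001, -0.0035, 0.06, 0, 0.087, -0.001, -0.0035, 0.086, 0, 0.087, -0.001, -0.0035, 0.086, 0, 0.07, -0.001, -0.0035, 0.086, 0, 0.055, -0.001, -0.0035, 0.086, 0, 0.055, -0.001, -0.0035, 0.086, 0, 0.055, -0.001, -0.0035, 0.086, 0, 0.055, -0.001, -0.0035, 0.086, 0]}}

```text
time: 3.32
position: [0.5461, -0.1721, 0.2191]
tool_rot: [-0.051, 0.999, 0.0, 0.001]
ft_force: [-0.1, 3.3, 6.2]
grip_width: 0.0613
```

```bash
python3 g.py .545 -.174 .0538 1.674
```

```text
t 3.33 grasp [ 0.5461 -0.1721  0.0551] ang 1.673 shift [ 0.0013 -0.0018  0.0013] turn -0.001 F [-0.1  3.3  6.2] w 0.0613 q [-0.5   0.73  1.7   0.    0.71 -2.17]
```

Request:
{"api": "servo_tool", "payload": {"steps": [0.055, 0.0, 0, -0.02, 0, 0.055, 0.015, 0, -0.06, 0, 0.055, 0.03, 0, -0.11, 0, 0.055, 0.04, 0, -0.15, 0, 0.055, 0.04, 0, -0.15, 0]}}

```text
time: 3.95
position: [0.5058, -0.1768, 0.3701]
tool_rot: [-0.051, 0.999, -0.001, 0.002]
ft_force: [1.1, -0.0, -6.6]
grip_width: 0.0616
```

```bash
python3 g.py .525 .15 .2 .087; python3 - <<'E'
from rig import *
import cv2
for n,(x,y,w,h) in dict(scene=(200,130,200,150)).items():
    a=camera(n)['pixels'];cv2.imwrite(f'pics/{n}2.png',a);cv2.imwrite(f'pics/c_{n}2.png',cv2.resize(a[y:y+h,x:x+w],None,fx=4,fy=4,interpolation=2))
E
```

```text
t 3.95 grasp [ 0.5058 -0.1768  0.2061] ang 1.6736 shift [-0.0526  0.3232  0.0052] turn 1.5866 F [ 1.1 -0.  -6.6] w 0.0616 q [-0.54  0.45  1.69 -0.    0.99 -2.22]
```

View pics/c_scene2.png

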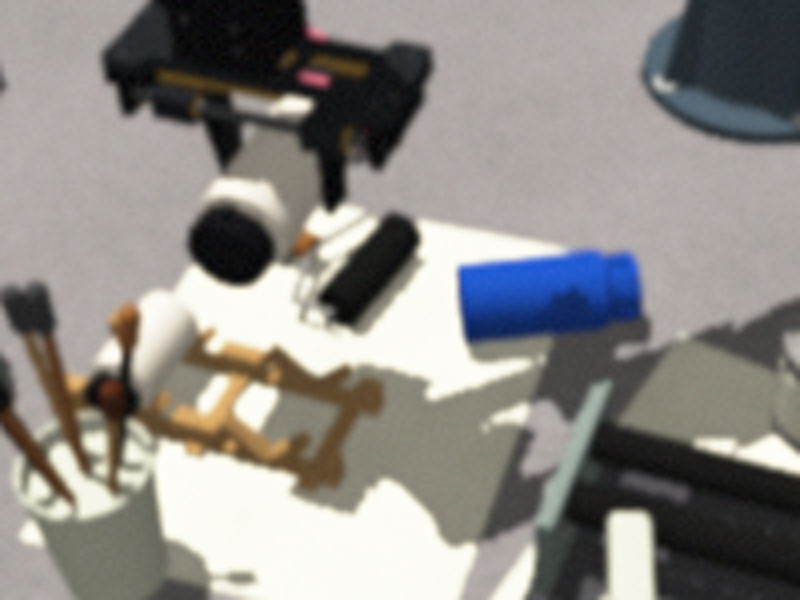

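```bash
python3 - <<'E'
from fit import *
for d in(.075,.08,.085):
  for z in (.205,.2): print(d,z,projd('scene',[[.5058+d*np.cos(.103),-.1768+d*np.sin(.103),z]],-.024))
t=np.linspace(0,2*np.pi,73)
P=tw(np.c_[0*t+.08,.026*np.cos(t),.206+.026*np.sin(t)],.5058,-.1768,.103);q=projd('scene',P,-.024);print(q.min(0),q.max(0))
E
```

```text
0.075 0.205 [[258.0453674  192.16580509]]
0.075 0.2 [[258.31783468 193.65809481]]
0.08 0.205 [[257.13146958 193.48420651]]
0.08 0.2 [[257.40846742 194.97694187]]
0.085 0.205 [[256.2108678  194.81236972]]
0.085 0.2 [[256.4924562  196.30551363]]
[247.44038315 184.90877525] [266.78913602 201.17757035]
```

Request:
{"api": "servo_tool", "payload": {"steps": [0.055, -0.053, 0.323, 0.005, 1.587, 0.055, -0.053, 0.323, 0.005, 1.587, 0.055, -0.053, 0.323, 0.005, 1.587, 0.055, -0.053, 0.323, 0.005, 1.587, 0.055, -0.053, 0.323, 0.005, 1.587, 0.055, -0.053, 0.323, 0.005, 1.587, 0.055, -0.053, 0.323, 0.005, 1.587, 0.055, -0.053, 0.323, 0.005, 1.587, 0.055, -0.053, 0.323, 0.005, 1.587, 0.055, -0.053, 0.323, 0.005, 1.587, 0.055, -0.053, 0.323, 0.005, 1.587]}}

```text
time: 5.38
position: [0.5253, 0.1502, 0.3615]
tool_rot: [0.675, 0.738, -0.001, -0.001]
ft_force: [-0.6, 0.1, -6.6]
grip_width: 0.0612
```

```bash
python3 g.py .536 .154 .14 .087; python3 - <<'E'
from rig import *
import cv2
for n,(x,y,w,h) in dict(scene=(320,170,200,150),top=(160,100,160,140)).items():
    a=camera(n)['pixels'];cv2.imwrite(f'pics/{n}3.png',a);cv2.imwrite(f'pics/c_{n}3.png',cv2.resize(a[y:y+h,x:x+w],None,fx=4,fy=4,interpolation=2))
E
```

```text
t 5.38 grasp [0.5253 0.1502 0.1975] ang 0.0896 shift [0.0028 0.0112 0.0575] turn 0.0026 F [-0.6  0.1 -6.6] w 0.0612 q [ 0.07  0.48  1.67  0.    0.99 -0.02]
```

View pics/c_scene3.png

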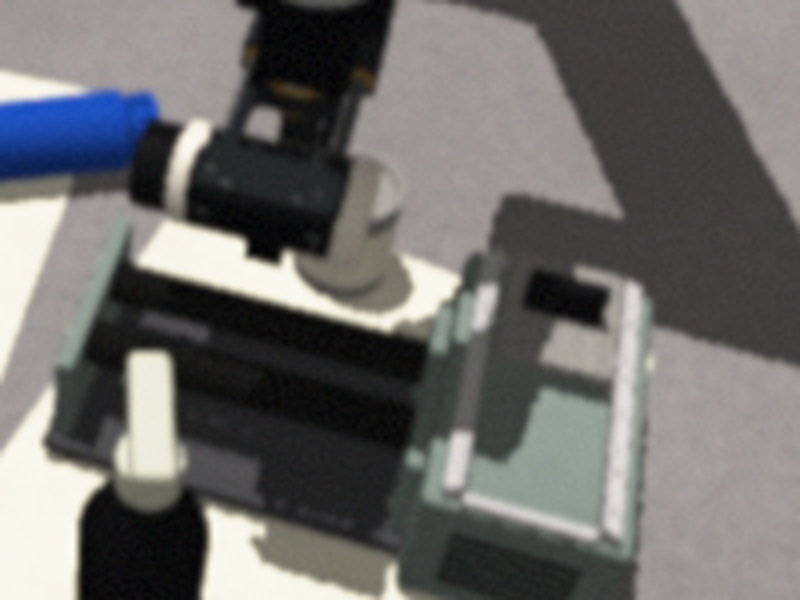

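View pics/c_top3.png

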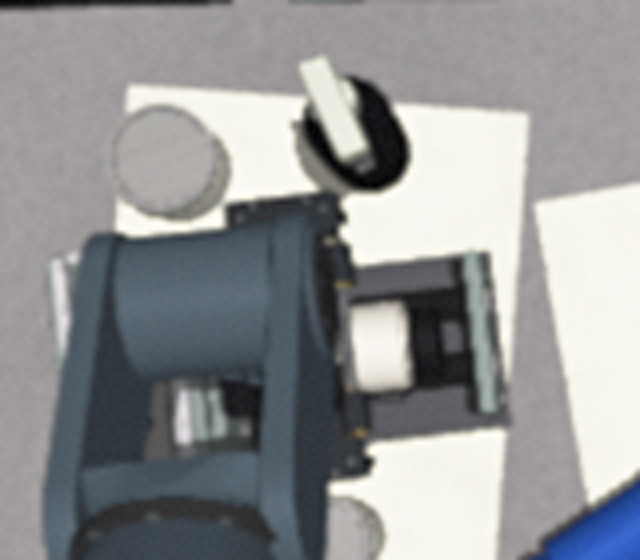

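```bash
python3 - <<'E'
from fit import *
for z in(.25,.3,.35):print(rayd('top',245,149,z,-.127)[:2],rayd('top',218,151,z,-.127)[:2])
# bottle: body outline edges in top crop: left 303,right 410,bottom 190
for z in(0,.05,.1,.15):print(z,rayd('top',160+303/4,100+130/4,z,-.127)[:2],rayd('top',160+410/4,100+140/4,z,-.127)[:2],rayd('top',160+355/4,100+190/4,z,-.127)[:2])
E
```

```text
[0.62416733 0.12505512] [0.62127281 0.19986264]
[0.61418375 0.11590697] [0.61143506 0.18694544]
[0.60420016 0.10675882] [0.60159731 0.17402825]
0 [0.73273966 0.20225515] [0.72071634 0.10992328] [0.67884544 0.1578143 ]
0.05 [0.72039554 0.19184092] [0.70885609 0.10322494] [0.66867028 0.14918859]
0.1 [0.70805141 0.1814267 ] [0.69699584 0.0965266 ] [0.65849512 0.14056288]
0.15 [0.69570729 0.17101247] [0.68513559 0.08982826] [0.64831996 0.13193717]
```

Request:
{"api": "servo_tool", "payload": {"steps": [0.055, 0.003, 0.011, 0.03, 0.003, 0.055, 0.003, 0.011, 0.055, 0.003, 0.055, 0.003, 0.011, 0.07, 0.003, 0.055, 0.003, 0.011, 0.07, 0.003]}}

```text
time: 5.98
position: [0.5358, 0.1541, 0.2922]
tool_rot: [0.677, 0.736, -0.001, -0.001]
ft_force: [0.4, -0.5, -6.6]
grip_width: 0.0618
```

```bash
python3 g.py .536 .154 .108 .087; python3 - <<'E'
from rig import *
import cv2
for n,(x,y,w,h) in dict(scene=(320,190,160,120)).items():
    a=camera(n)['pixels'];cv2.imwrite(f'pics/{n}4.png',a);cv2.imwrite(f'pics/c_{n}4.png',cv2.resize(a[y:y+h,x:x+w],None,fx=5,fy=5,interpolation=2))
E
```

```text
t 5.97 grasp [0.5358 0.1541 0.1282] ang 0.0843 shift [-0.0001  0.0002  0.0202] turn -0.0027 F [ 0.4 -0.5 -6.6] w 0.0618 q [ 0.08  0.6   1.7   0.    0.85 -0.  ]
```

View pics/c_scene4.png

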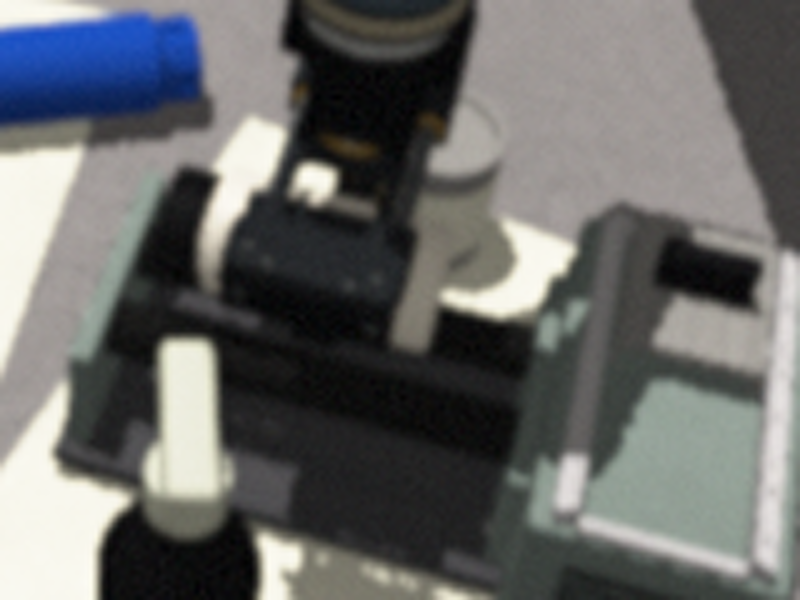

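```bash
python3 - <<'E'
from fit import *
import cv2
a=cv2.imread('pics/scene4.png');a=cv2.resize(a[190:310,320:480],None,fx=5,fy=5,interpolation=2)
t=np.linspace(0,2*np.pi,60)
def dr(P,c):
    for u,v in projd('scene',P,-.024):cv2.circle(a,(int((u-320)*5+2),int((v-190)*5+2)),1,c,-1)
m=(.5313,.2089,.0868)
for d,r in((.055,.031),(-.055,.031),(-.08,.026)):
    dr(tw(np.c_[r*np.cos(t),0*t+d,.127+r*np.sin(t)],.5358,.1541,.085),(0,0,255))
l=np.linspace(-.04,.04,30)
for z in(.09,.07):
  for y in(-.155,.045):dr(tw(np.c_[l*2,0*l+y,0*l+z],*m),(0,255,255))
cv2.imwrite('pics/e.png',a)
E
```

```text
(no output)
```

View pics/e.png

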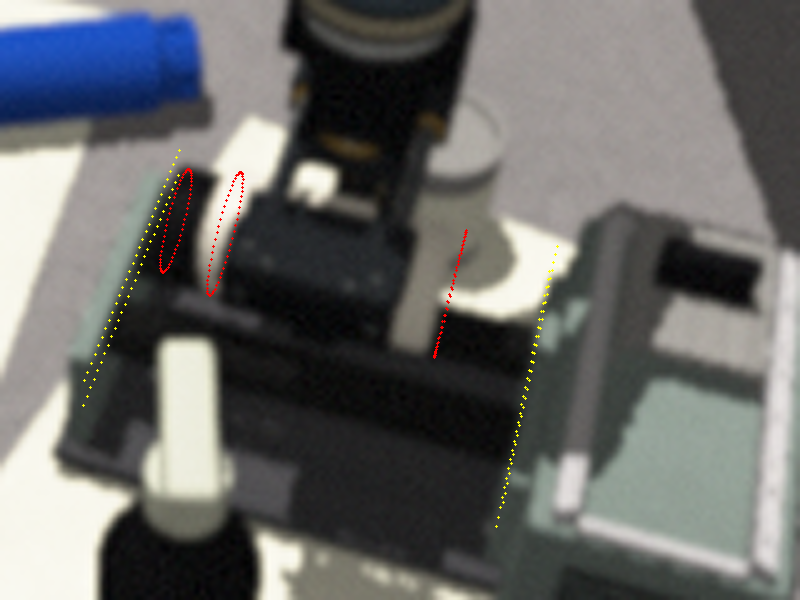

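Request:
{"api": "servo_tool", "payload": {"steps": [0.055, 0.002, 0, 0.005, 0, 0.055, 0.002, 0, 0.01, 0, 0.055, 0.002, 0, 0.014, 0, 0.055, 0.002, 0, 0.016, 0, 0.055, 0.002, 0, 0.016, 0]}}

```text
time: 6.65
position: [0.5361, 0.1561, 0.2771]
tool_rot: [0.677, 0.736, -0.0, -0.0]
ft_force: [0.5, -0.1, -6.5]
grip_width: 0.0615
```

```bash
python3 g.py .536 .154 .108 .087
```

```text
t 6.65 grasp [0.5361 0.1561 0.1131] ang 0.084 shift [-0.0021 -0.0002  0.0051] turn -0.003 F [ 0.5 -0.1 -6.5] w 0.0615 q [ 0.08  0.62  1.71 -0.    0.81 -0.  ]
```

Request:
{"api": "servo_tool", "payload": {"steps": [0.055, 0, 0, 0.001, -0.003, 0.055, 0, 0, 0.002, -0.003, 0.055, 0, 0, 0.003, -0.003, 0.055, 0, 0, 0.003, -0.003]}}

```text
time: 7.15
position: [0.5363, 0.1562, 0.2745]
tool_rot: [0.676, 0.737, 0.0, 0.0]
ft_force: [0.3, 0.5, -4.8]
grip_width: 0.0617
```

```bash
python3 g.py .536 .154 .108 .087
```

```text
t 7.15 grasp [0.5363 0.1562 0.1105] ang 0.0871 shift [-0.0022 -0.0005  0.0025] turn 0.0001 F [ 0.3  0.5 -4.8] w 0.0617 q [ 0.08  0.62  1.71 -0.    0.81 -0.  ]
```

Request:
{"api": "servo_tool", "payload": {"steps": [0.055, 0, 0, 0.001, 0, 0.055, 0, 0, 0.001, 0, 0.055, 0, 0, 0.001, 0]}}

```text
time: 7.52
position: [0.5366, 0.1563, 0.2737]
tool_rot: [0.676, 0.737, 0.001, 0.001]
ft_force: [1.6, 0.4, -2.1]
grip_width: 0.0615
```

Request:
{"api": "servo_tool", "payload": {"steps": [0.055, 0, 0, 0.001, 0, 0.055, 0, 0, 0.001, 0, 0.055, 0, 0, 0.001, 0]}}

```text
time: 7.9
position: [0.5371, 0.1563, 0.273]
tool_rot: [0.676, 0.737, 0.002, 0.001]
ft_force: [5.0, 3.0, 1.9]
grip_width: 0.0615
```

Request:
{"api": "servo_tool", "payload": {"steps": [0.055, 0, 0.002, 0, 0, 0.055, 0, 0.002, 0, 0, 0.055, 0, 0.002, 0, 0]}}

```text
time: 8.28
position: [0.5383, 0.1564, 0.2726]
tool_rot: [0.676, 0.737, 0.0, 0.0]
ft_force: [3.0, 2.8, 3.8]
grip_width: 0.0617
```

Request:
{"api": "servo_tool", "payload": {"steps": [0.055, 0, 0, 0.001, 0, 0.055, 0, 0, 0.001, 0, 0.055, 0, 0, 0.001, 0]}}

```text
time: 8.65
position: [0.5383, 0.1565, 0.2725]
tool_rot: [0.675, 0.737, 0.001, 0.001]
ft_force: [2.0, 2.3, 9.1]
grip_width: 0.0615
```

Request:
{"api": "servo_tool", "payload": {"force": 10, "steps": [0.055, 0, 0, -0.0015, 0, 0.055, 0, 0, -0.0015, 0, 0.064, 0, 0, -0.0015, 0, 0.068, 0, 0, -0.0015, 0, 0.075, 0, 0, -0.0015, 0, 0.085, 0, 0, -0.0015, 0, 0.085, 0, 0, -0.0015, 0, 0.085, 0, 0, -0.0015, 0]}}

```text
time: 9.65
position: [0.5379, 0.1563, 0.2727]
tool_rot: [0.676, 0.737, -0.0, -0.0]
ft_force: [0.1, -0.1, -0.7]
grip_width: 0.0843
```

```bash
python3 g.py .536 .154 .108 .087
```

```text
t 9.65 grasp [0.5379 0.1563 0.1087] ang 0.087 shift [-0.0021 -0.0021  0.0007] turn -0.0 F [ 0.1 -0.1 -0.7] w 0.0843 q [ 0.08  0.63  1.71 -0.    0.81 -0.  ]
```

Request:
{"api": "servo_tool", "payload": {"steps": [0.085, 0, 0, -0.03, 0, 0.085, 0, 0, -0.08, 0, 0.085, 0, 0, -0.11, 0, 0.085, 0.155, -0.07, -0.11, 0, 0.085, 0.155, -0.07, -0.11, 0, 0.085, 0.155, -0.07, -0.11, 0, 0.06, 0.155, -0.07, -0.11, 0, 0.06, 0.155, -0.07, -0.11, 0]}}

```text
time: 10.65
position: [0.4549, 0.3045, 0.3828]
tool_rot: [0.675, 0.737, -0.0, 0.0]
ft_force: [-0.2, -0.9, -0.2]
grip_width: 0.0722
```

```bash
python3 g.py .482 .316 .152 .087; python3 - <<'E'
from rig import *
import cv2
for n,(x,y,w,h) in dict(scene=(320,160,180,150),top=(160,130,160,120)).items():
    a=camera(n)['pixels'];cv2.imwrite(f'pics/{n}5.png',a);cv2.imwrite(f'pics/c_{n}5.png',cv2.resize(a[y:y+h,x:x+w],None,fx=4,fy=4,interpolation=2))
E
```

```text
t 10.65 grasp [0.4549 0.3045 0.2188] ang 0.0877 shift [0.0091 0.028  0.0668] turn 0.0007 F [-0.2 -0.9 -0.2] w 0.0722 q [ 0.39  0.45  1.65 -0.    1.04  0.3 ]
```

View pics/c_scene5.png

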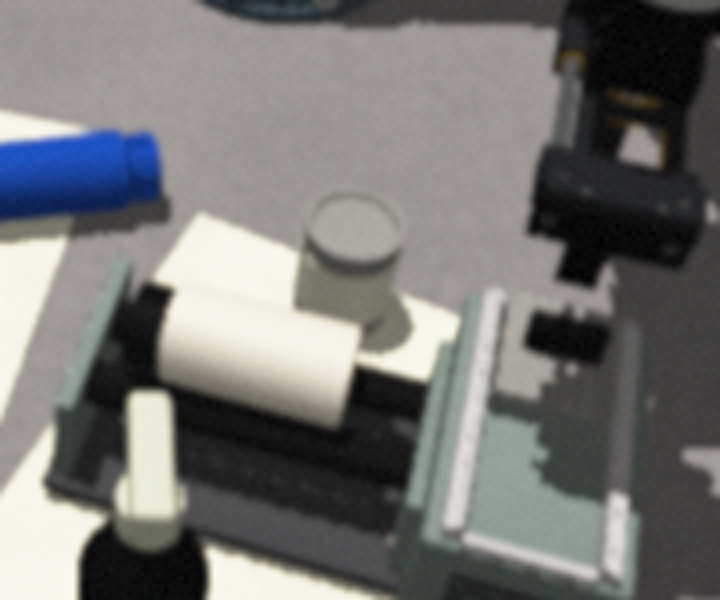

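View pics/c_top5.png

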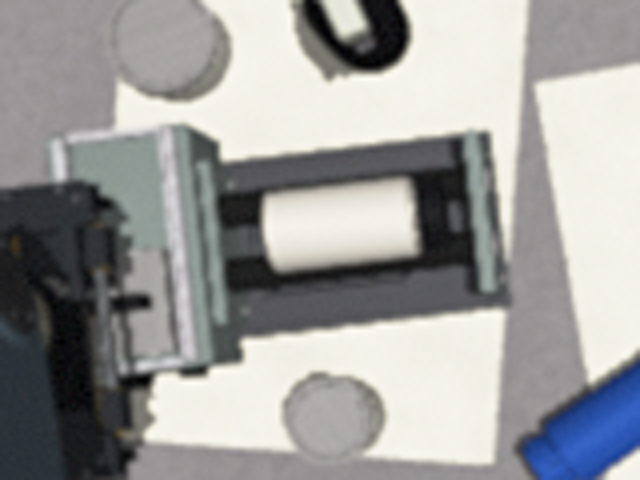

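Request:
{"api": "servo_tool", "payload": {"steps": [0.06, 0.009, 0.028, 0.03, 0, 0.06, 0.009, 0.028, 0.03, 0, 0.06, 0.009, 0.028, 0.03, 0]}}

```text
time: 11.12
position: [0.4821, 0.3151, 0.3527]
tool_rot: [0.676, 0.737, -0.001, -0.0]
ft_force: [-0.2, 0.1, 0.4]
grip_width: 0.0606
```

```bash
python3 g.py .482 .316 .152 .087; python3 - <<'E'
from rig import *
import cv2
for n,(x,y,w,h) in dict(scene=(410,180,90,75)).items():
    a=camera(n)['pixels'];cv2.imwrite(f'pics/{n}6.png',a);cv2.imwrite(f'pics/c_{n}6.png',cv2.resize(a[y:y+h,x:x+w],None,fx=8,fy=8,interpolation=2))
E
```

```text
t 11.12 grasp [0.4821 0.3151 0.1887] ang 0.0855 shift [0.0009 0.     0.0367] turn -0.0015 F [-0.2  0.1  0.4] w 0.0606 q [ 0.39  0.53  1.61 -0.    1.01  0.3 ]
```

View pics/c_scene6.png

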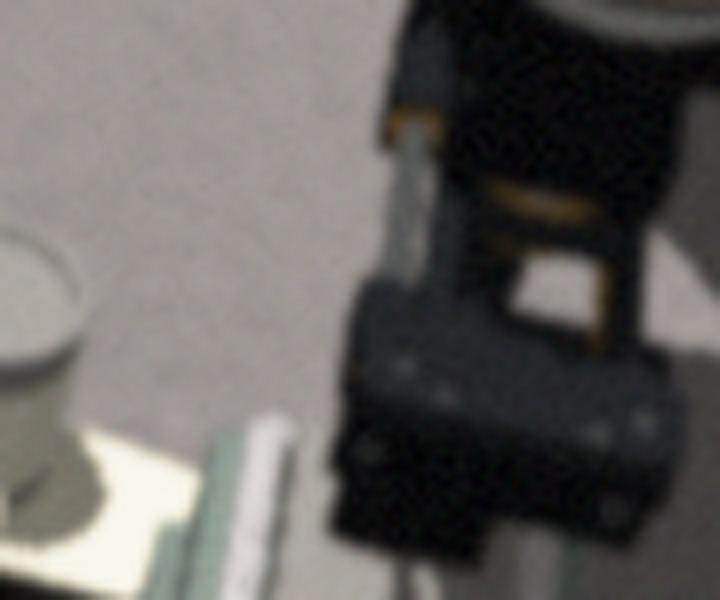

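Request:
{"api": "servo_tool", "payload": {"force": 12, "steps": [0.06, 0.001, 0, 0.015, 0, 0.06, 0.001, 0, 0.03, 0, 0.06, 0.001, 0, 0.036, 0, 0.06, 0.001, 0, 0.036, 0, 0.04, 0.001, 0, 0.036, 0, 0.02, 0.001, 0, 0.036, 0, 0.008, 0.001, 0, 0.036, 0, 0.008, 0.001, 0, 0.036, 0, 0.008, 0.001, 0, 0.036, 0, 0.008, 0.001, 0, 0.036, 0]}}

```text
time: 12.42
position: [0.4817, 0.317, 0.3168]
tool_rot: [0.676, 0.737, -0.0, -0.0]
ft_force: [-0.3, -0.1, 1.2]
grip_width: 0.012
```

```bash
python3 g.py .482 .316 .152 .087
```

```text
t 12.43 grasp [0.4817 0.317  0.1528] ang 0.087 shift [-0.0011  0.0002  0.0008] turn 0.0 F [-0.3 -0.1  1.2] w 0.012 q [0.39 0.58 1.64 0.   0.93 0.3 ]
```

Request:
{"api": "servo_tool", "payload": {"force": 20, "steps": [0.008, 0, 0.01, 0, 0, 0.008, 0, 0.025, 0, 0, 0.008, 0, 0.04, 0, 0, 0.008, 0, 0.055, 0, 0, 0.008, 0, 0.068, 0, 0, 0.008, 0, 0.075, 0, 0, 0.008, 0, 0.075, 0, 0]}}

```text
time: 13.3
position: [0.5578, 0.3238, 0.3168]
tool_rot: [0.676, 0.737, 0.001, 0.001]
ft_force: [1.4, 2.2, -0.4]
grip_width: 0.012
```

Request:
{"api": "servo_tool", "payload": {"steps": [0.008, 0, 0.003, 0, 0, 0.008, 0, 0.005, 0, 0, 0.008, 0, 0.005, 0, 0]}}

```text
time: 13.68
position: [0.5614, 0.3242, 0.3168]
tool_rot: [0.676, 0.737, 0.0, -0.0]
ft_force: [-0.5, 2.6, 1.9]
grip_width: 0.0117
```

Request:
{"api": "servo_tool", "payload": {"steps": [0.008, 0, 0.002, 0, 0, 0.008, 0, 0.003, 0, 0, 0.008, 0, 0.003, 0, 0]}}

```text
time: 14.05
position: [0.5643, 0.3244, 0.3168]
tool_rot: [0.676, 0.737, -0.0, -0.0]
ft_force: [-3.0, 3.5, 2.7]
grip_width: 0.012
```

```bash
python3 g.py .4817 .317 .152 .087
```

```text
t 14.05 grasp [0.5643 0.3244 0.1528] ang 0.087 shift [-0.0002 -0.083   0.0009] turn 0.0 F [-3.   3.5  2.7] w 0.012 q [0.35 0.66 1.44 0.   1.04 0.26]
```

Travelled 83 mm; feel for the stop.

Request:
{"api": "servo_tool", "payload": {"steps": [0.008, 0, 0.002, 0, 0, 0.008, 0, 0.003, 0, 0, 0.008, 0, 0.003, 0, 0]}}

```text
time: 14.42
position: [0.5655, 0.3247, 0.3167]
tool_rot: [0.676, 0.737, -0.003, -0.002]
ft_force: [-7.9, 2.6, 6.4]
grip_width: 0.0117
```

Request:
{"api": "servo_tool", "payload": {"steps": [0.008, 0, 0.002, 0, 0, 0.008, 0, 0.003, 0, 0, 0.008, 0, 0.003, 0, 0]}}

```text
time: 14.8
position: [0.5666, 0.3249, 0.3167]
tool_rot: [0.676, 0.737, -0.005, -0.004]
ft_force: [-12.9, 2.1, 10.0]
grip_width: 0.0118
```

```bash
python3 g.py .4817 .317 .152 .087
```

```text
t 14.8 grasp [0.5666 0.3249 0.1527] ang 0.0873 shift [-0.0004 -0.0853  0.0018] turn 0.0003 F [-12.9   2.1  10. ] w 0.0118 q [0.35 0.67 1.43 0.   1.06 0.26]
```

Request:
{"api": "servo_tool", "payload": {"steps": [0.008, 0, -0.005, 0, 0, 0.008, 0, -0.005, 0, 0, 0.02, 0, -0.005, 0, 0, 0.035, 0, -0.005, 0, 0, 0.05, 0, -0.005, 0, 0, 0.05, 0, -0.005, 0, 0, 0.05, 0, -0.005, -0.03, 0, 0.05, 0, -0.005, -0.07, 0, 0.05, 0, -0.005, -0.09, 0, 0.05, 0, -0.005, -0.09, 0]}}

```text
time: 16.05
position: [0.5661, 0.3245, 0.4088]
tool_rot: [0.676, 0.737, 0.002, 0.001]
ft_force: [-0.1, 0.1, -0.3]
grip_width: 0.0499
```

```bash
python3 g.py .480 .317 .2 .087; python3 - <<'E'
from rig import *
import cv2
for n,(x,y,w,h) in dict(scene=(320,160,180,150),top=(160,130,160,120)).items():
    a=camera(n)['pixels'];cv2.imwrite(f'pics/{n}7.png',a);cv2.imwrite(f'pics/c_{n}7.png',cv2.resize(a[y:y+h,x:x+w],None,fx=4,fy=4,interpolation=2))
E
```

```text
t 16.05 grasp [0.5661 0.3245 0.2448] ang 0.0869 shift [ 0.     -0.0866  0.0444] turn -0.0001 F [-0.1  0.1 -0.3] w 0.0499 q [ 0.35  0.56  1.36 -0.    1.22  0.26]
```

View pics/c_scene7.png

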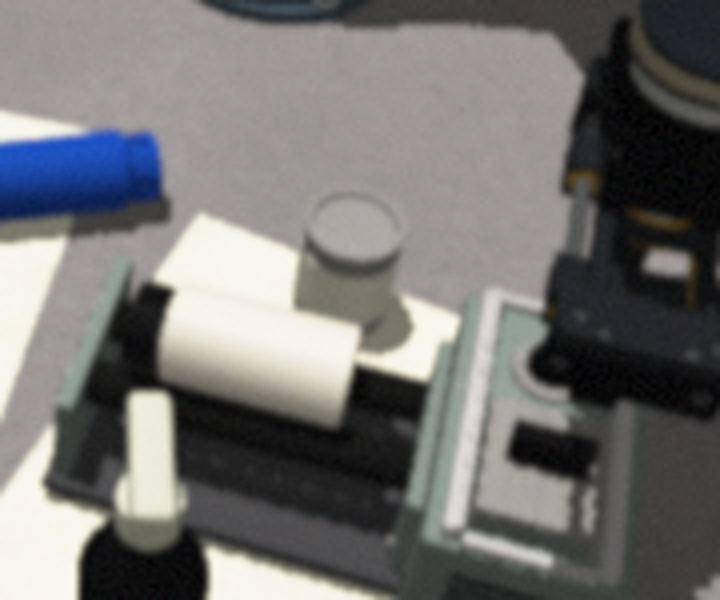

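View pics/c_top7.png

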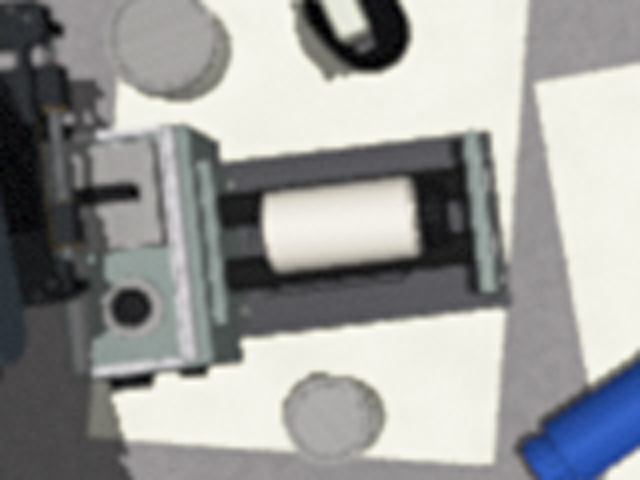

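```bash
python3 - <<'E'
from fit import *
print(rayd('top',192.9,206.7,.119,-.127))
print(tw((-.045,.111,.119),.5333,.2089,.0868), projd('top',tw((-.045,.111,.119),.5333,.2089,.0868),-.127))
E
```

```text
[0.47626368 0.31465758 0.119     ]
[[0.47884671 0.31558102 0.119     ]] [[192.59836649 205.87271118]]
```

Request:
{"api": "servo_tool", "payload": {"force": 20, "steps": [0, -0.001, -0.05, 0, 0, 0, -0.001, -0.087, 0, 0, 0, -0.001, -0.087, 0.03, 0, 0, -0.001, -0.087, 0.06, 0, 0, -0.001, -0.087, 0.085, 0, 0, -0.001, -0.087, 0.085, 0, 0, -0.001, -0.087, 0.085, 0]}}

```text
time: 17.02
position: [0.4792, 0.3158, 0.3216]
tool_rot: [0.676, 0.737, -0.0, -0.0]
ft_force: [-0.8, 0.3, 0.4]
grip_width: 0.0002
```

```bash
python3 g.py .479 .316 .137 .087; python3 - <<'E'
from rig import *
import cv2
for n,(x,y,w,h) in dict(scene=(410,200,90,75)).items():
    a=camera(n)['pixels'];cv2.imwrite(f'pics/{n}8.png',a);cv2.imwrite(f'pics/c_{n}8.png',cv2.resize(a[y:y+h,x:x+w],None,fx=8,fy=8,interpolation=2))
E
```

```text
t 17.02 grasp [0.4792 0.3158 0.1576] ang 0.0869 shift [ 0.0002 -0.0001  0.0206] turn -0.0001 F [-0.8  0.3  0.4] w 0.0002 q [ 0.39  0.57  1.64 -0.    0.93  0.3 ]
```

View pics/c_scene8.png

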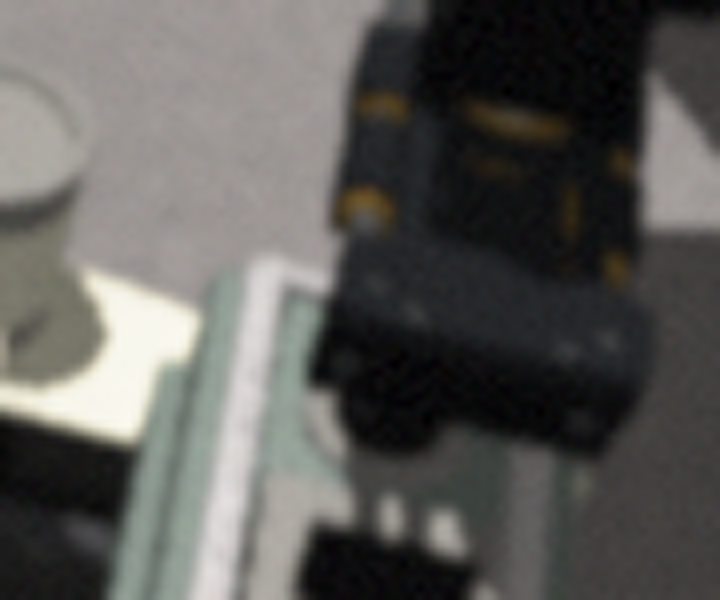

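Request:
{"api": "servo_tool", "payload": {"steps": [0, 0, 0, 0.015, 0, 0, 0, 0, 0.02, 0, 0, 0, 0, 0.023, 0, 0, 0, 0, 0.026, 0, 0, 0, 0, 0.026, 0, 0, 0, 0, 0.026, 0]}}

```text
time: 17.82
position: [0.4787, 0.3157, 0.296]
tool_rot: [0.676, 0.737, -0.0, -0.0]
ft_force: [-1.8, -2.1, 4.8]
grip_width: 0.0001
```

Request:
{"api": "servo_tool", "payload": {"steps": [0, 0, 0, 0.002, 0, 0, 0, 0, 0.002, 0, 0, 0, 0, 0.002, 0]}}

```text
time: 18.2
position: [0.4786, 0.3157, 0.2955]
tool_rot: [0.676, 0.737, -0.0, 0.0]
ft_force: [-5.5, -2.4, 13.6]
grip_width: 0.0006
```

Request:
{"api": "servo_tool", "payload": {"steps": [0, 0, 0, 0.001, 0, 0, 0, 0, 0.001, 0, 0, 0, 0, 0.001, 0]}}

```text
time: 18.58
position: [0.4786, 0.3157, 0.2954]
tool_rot: [0.676, 0.737, 0.0, 0.0]
ft_force: [-5.7, -3.6, 19.7]
grip_width: 0.0003
```

Request:
{"api": "servo_tool", "payload": {"steps": [0, 0, 0, -0.03, 0, 0, 0, 0, -0.08, 0, 0.05, 0, 0, -0.11, 0, 0.05, 0.001, 0.05, -0.11, 0, 0.05, 0.001, 0.086, -0.11, 0, 0.05, 0.001, 0.086, -0.11, 0, 0.05, 0.001, 0.086, -0.09, 0, 0.05, 0.001, 0.086, -0.075, 0]}}

```text
time: 19.58
position: [0.5637, 0.3243, 0.3665]
tool_rot: [0.676, 0.737, -0.001, -0.0]
ft_force: [-0.3, -0.3, 0.8]
grip_width: 0.0478
```

```bash
python3 g.py .5648 .3245 .1525 .087
```

```text
t 19.57 grasp [0.5637 0.3243 0.2025] ang 0.0873 shift [0.0001 0.0012 0.05  ] turn 0.0003 F [-0.3 -0.3  0.8] w 0.0478 q [0.35 0.6  1.4  0.   1.14 0.26]
```

Request:
{"api": "servo_tool", "payload": {"force": 20, "steps": [0.05, 0, 0.001, 0.025, 0, 0.05, 0, 0.001, 0.045, 0, 0.05, 0, 0.001, 0.05, 0, 0.03, 0, 0.001, 0.05, 0, 0.008, 0, 0.001, 0.05, 0, 0.008, 0, 0.001, 0.05, 0, 0.008, 0, 0.001, 0.05, 0, 0.008, 0, 0.001, 0.05, 0]}}

```text
time: 20.58
position: [0.5647, 0.3243, 0.318]
tool_rot: [0.676, 0.737, -0.001, -0.001]
ft_force: [-3.1, -0.3, 3.3]
grip_width: 0.0118
```

Request:
{"api": "servo_tool", "payload": {"steps": [0.008, 0, -0.01, 0, 0, 0.008, 0, -0.025, 0, 0, 0.008, 0, -0.04, 0, 0, 0.008, 0, -0.055, 0, 0, 0.008, 0, -0.07, 0, 0, 0.008, 0, -0.078, 0, 0, 0.008, 0, -0.078, 0, 0]}}

```text
time: 21.45
position: [0.4866, 0.3174, 0.3179]
tool_rot: [0.676, 0.737, -0.001, -0.001]
ft_force: [-0.4, -2.7, 4.4]
grip_width: 0.0118
```

Request:
{"api": "servo_tool", "payload": {"steps": [0.008, 0, -0.004, 0, 0, 0.008, 0, -0.006, 0, 0, 0.008, 0, -0.006, 0, 0]}}

```text
time: 21.82
position: [0.4822, 0.3169, 0.318]
tool_rot: [0.676, 0.737, 0.0, 0.0]
ft_force: [1.4, -3.5, 5.6]
grip_width: 0.0118
```

Request:
{"api": "servo_tool", "payload": {"steps": [0.008, 0, -0.003, 0, 0, 0.008, 0, -0.003, 0, 0, 0.008, 0, -0.003, 0, 0]}}

```text
time: 22.2
position: [0.4793, 0.3167, 0.318]
tool_rot: [0.676, 0.737, 0.0, 0.0]
ft_force: [2.5, -3.8, 4.8]
grip_width: 0.0116
```

```bash
python3 g.py .5648 .3245 .1525 .087
```

```text
t 22.2 grasp [0.4793 0.3167 0.154 ] ang 0.0871 shift [0.0003 0.0859 0.0016] turn 0.0001 F [ 2.5 -3.8  4.8] w 0.0116 q [ 0.39  0.57  1.64 -0.    0.92  0.3 ]
```

Request:
{"api": "servo_tool", "payload": {"steps": [0.008, 0, -0.003, 0, 0, 0.008, 0, -0.003, 0, 0, 0.008, 0, -0.003, 0, 0]}}

```text
time: 22.58
position: [0.4782, 0.3165, 0.318]
tool_rot: [0.676, 0.737, 0.003, 0.002]
ft_force: [8.3, -3.7, 0.5]
grip_width: 0.0116
```

Request:
{"api": "servo_tool", "payload": {"steps": [0.008, 0, -0.003, 0, 0, 0.008, 0, -0.003, 0, 0, 0.008, 0, -0.003, 0, 0]}}

```text
time: 22.95
position: [0.4771, 0.3163, 0.318]
tool_rot: [0.676, 0.737, 0.005, 0.004]
ft_force: [13.0, -5.4, -3.6]
grip_width: 0.0119
```

```bash
python3 g.py .5648 .3245 .1525 .087
```

```text
t 22.95 grasp [0.4771 0.3163 0.154 ] ang 0.0872 shift [0.0005 0.0881 0.0026] turn 0.0002 F [13.  -5.4 -3.6] w 0.0119 q [ 0.39  0.57  1.65 -0.    0.91  0.31]
```

Request:
{"api": "servo_tool", "payload": {"steps": [0.008, 0, 0.005, 0, 0, 0.008, 0, 0.005, 0, 0, 0.02, 0, 0.005, 0, 0, 0.035, 0, 0.005, 0, 0, 0.05, 0, 0.005, 0, 0, 0.05, 0, 0.005, 0, 0, 0.05, 0, 0.005, -0.03, 0, 0.05, 0, 0.005, -0.07, 0, 0.05, 0.0, 0.005, -0.12, 0, 0.05, 0.1, -0.08, -0.12, 0, 0.05, 0.1, -0.08, -0.12, 0, 0.05, 0.1, -0.08, -0.12, 0]}}

```text
time: 24.45
position: [0.3812, 0.4109, 0.4378]
tool_rot: [0.674, 0.739, -0.0, -0.001]
ft_force: [0.5, -0.3, -0.6]
grip_width: 0.0495
```

```bash
python3 g.py .480 .317 .2 .087; python3 - <<'E'
from rig import *
import cv2
for n,(x,y,w,h) in dict(scene=(330,190,170,130),top=(160,110,160,140)).items():
    a=camera(n)['pixels'];cv2.imwrite(f'pics/{n}9.png',a);cv2.imwrite(f'pics/c_{n}9.png',cv2.resize(a[y:y+h,x:x+w],None,fx=4,fy=4,interpolation=2))
E
```

```text
t 24.45 grasp [0.3812 0.4109 0.2738] ang 0.0921 shift [-0.1027  0.0898  0.0736] turn 0.0051 F [ 0.5 -0.3 -0.6] w 0.0495 q [0.62 0.4  1.56 0.   1.18 0.53]
```

View pics/c_scene9.png

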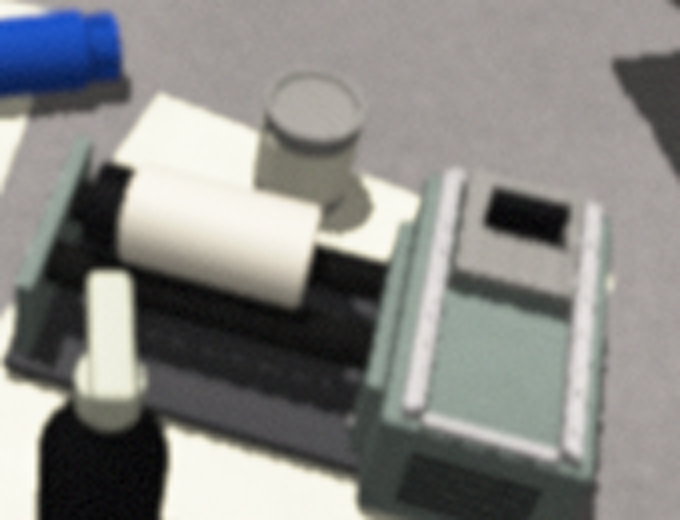

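View pics/top9.png

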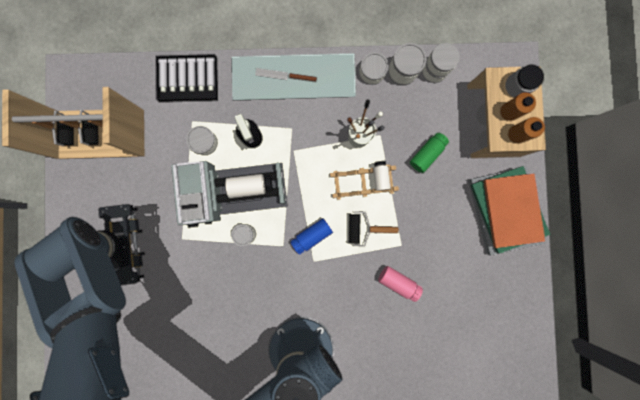

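```bash
python3 - <<'E'
import cv2,numpy as np
from fit import *
for n,(x0,x1,y0,y1) in dict(scene=(446,474,232,268),top=(179,203,196,212)).items():
    a=cv2.cvtColor(cv2.imread(f'pics/{n}0.png'),6).astype(np.float32);b=cv2.cvtColor(cv2.imread(f'pics/{n}9.png'),6).astype(np.float32)
    w=cv2.createHanningWindow((x1-x0,y1-y0),cv2.CV_32F)
    print(n,cv2.phaseCorrelate(a[y0:y1,x0:x1],b[y0:y1,x0:x1],w))
m=(.5333,.2089,.0868)
for n in('scene','top'):
    k=K[n];print(n,[projd(n,tw((-.045+c,.111,.153),*m),k).round(2).tolist() for c in(0,.003,.006)])
E
for f in scene0 scene9; do python3 -c "
import cv2
a=cv2.imread('pics/$f.png')[228:272,430:484];cv2.imwrite('pics/z_$f.png',cv2.resize(a,None,fx=7,fy=7,interpolation=2))"; done; python3 -c "
import cv2
cv2.imwrite('pics/z.png',cv2.hconcat([cv2.imread('pics/z_scene0.png'),cv2.imread('pics/z_scene9.png')]))"
```

```text
scene ((0.004811574655594342, -0.4446239211669578), 1.0500803580990543)
top ((0.15434447704146415, 0.20994733544151956), 0.9814423763503631)
scene [[[462.54, 240.16]], [[462.42, 241.11]], [[462.3, 242.05]]]
top [[[188.94, 205.44]], [[188.84, 204.45]], [[188.74, 203.46]]]
```

View pics/z.png

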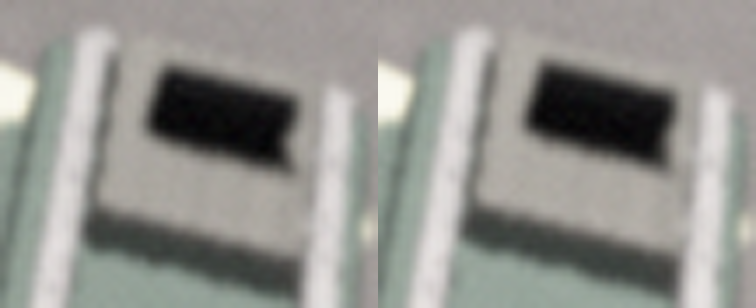

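```bash
python3 g.py .519 .320 .156 .087
```

```text
t 24.55 grasp [0.3836 0.4096 0.2737] ang 0.0895 shift [-0.1013  0.1268  0.1178] turn 0.0025 F [-0.3 -0.3 -0. ] w 0.0496 q [ 0.62  0.4   1.56 -0.    1.18  0.53]
```

Request:
{"api": "servo_tool", "payload": {"steps": [0, -0.101, 0.127, 0, 0.002, 0, -0.101, 0.127, 0, 0.002, 0, -0.101, 0.127, 0, 0.002, 0, -0.101, 0.127, 0, 0.002, 0, -0.101, 0.127, 0.04, 0.002, 0, -0.101, 0.127, 0.08, 0.002, 0, -0.101, 0.127, 0.08, 0.002]}}

```text
time: 25.42
position: [0.5185, 0.3186, 0.3546]
tool_rot: [0.677, 0.736, -0.004, -0.002]
ft_force: [-0.4, 0.4, 0.9]
grip_width: 0.001
```

```bash
python3 g.py .519 .320 .156 .087
```

```text
t 25.43 grasp [0.5185 0.3186 0.1906] ang 0.0844 shift [0.0015 0.001  0.0346] turn -0.0026 F [-0.4  0.4  0.9] w 0.001 q [0.37 0.57 1.52 0.   1.06 0.28]
```

Request:
{"api": "servo_tool", "payload": {"steps": [0, 0.001, 0.001, 0.02, -0.002, 0, 0.001, 0.001, 0.035, -0.002, 0, 0.001, 0.001, 0.035, -0.002, 0, 0.001, -0.006, 0.035, -0.002, 0, 0.001, -0.012, 0.035, -0.002, 0, 0.001, -0.016, 0.035, -0.002, 0, 0.001, -0.016, 0.035, -0.002]}}

```text
time: 26.3
position: [0.5034, 0.3191, 0.3231]
tool_rot: [0.676, 0.737, 0.0, 0.0]
ft_force: [-0.3, -0.1, 0.2]
grip_width: 0.0006
```

Request:
{"api": "servo_tool", "payload": {"steps": [0, 0, -0.003, 0, 0, 0, 0, -0.003, 0, 0, 0, 0, -0.003, 0, 0]}}

```text
time: 26.68
position: [0.5009, 0.3188, 0.3227]
tool_rot: [0.676, 0.737, 0.0, 0.0]
ft_force: [-0.0, -0.3, 0.6]
grip_width: 0.0
```

Request:
{"api": "servo_tool", "payload": {"steps": [0, 0, -0.003, 0, 0, 0, 0, -0.003, 0, 0, 0, 0, -0.003, 0, 0]}}

```text
time: 27.05
position: [0.4978, 0.3185, 0.3227]
tool_rot: [0.676, 0.737, -0.0, 0.0]
ft_force: [0.8, 0.1, 0.3]
grip_width: 0.0004
```

Request:
{"api": "servo_tool", "payload": {"steps": [0, 0, -0.003, 0, 0, 0, 0, -0.003, 0, 0, 0, 0, -0.003, 0, 0]}}

```text
time: 27.42
position: [0.4948, 0.3182, 0.3228]
tool_rot: [0.676, 0.737, -0.0, -0.0]
ft_force: [-0.3, -0.3, -0.3]
grip_width: 0.0006
```

Request:
{"api": "servo_tool", "payload": {"steps": [0, 0, -0.003, 0, 0, 0, 0, -0.003, 0, 0, 0, 0, -0.003, 0, 0]}}

```text
time: 27.8
position: [0.4935, 0.3181, 0.323]
tool_rot: [0.676, 0.737, 0.002, 0.002]
ft_force: [5.2, 0.1, -4.2]
grip_width: 0.0002
```

Request:
{"api": "servo_tool", "payload": {"steps": [0, 0, -0.003, 0, 0, 0, 0, -0.003, 0, 0, 0, 0, -0.003, 0, 0]}}

```text
time: 28.18
position: [0.4923, 0.3179, 0.3232]
tool_rot: [0.676, 0.737, 0.005, 0.004]
ft_force: [10.0, 0.2, -6.0]
grip_width: 0.0004
```

Request:
{"api": "servo_tool", "payload": {"steps": [0, 0, 0.015, 0, 0, 0, 0, 0.02, 0, 0, 0, 0, 0.02, -0.05, 0, 0, 0, 0.02, -0.11, 0, 0, 0, 0.02, -0.12, 0, 0, 0.1, -0.08, -0.12, 0, 0, 0.1, -0.08, -0.12, 0, 0, 0.1, -0.08, -0.12, 0, 0, 0.1, -0.08, -0.12, 0]}}

```text
time: 29.3
position: [0.3995, 0.4108, 0.4421]
tool_rot: [0.675, 0.738, -0.001, 0.0]
ft_force: [-0.4, -0.8, 0.0]
grip_width: 0.0005
```

```bash
python3 g.py .519 .320 .156 .087; python3 - <<'E'
from rig import *
import cv2
ims=[]
for n,(x,y,w,h) in dict(scene=(330,190,180,140),top=(160,110,160,140)).items():
    a=camera(n)['pixels'];cv2.imwrite(f'pics/{n}10.png',a)
    b=cv2.resize(a[y:y+h,x:x+w],(400,int(400*h/w)));ims.append(cv2.copyMakeBorder(b,0,400-b.shape[0],0,0,0))
cv2.imwrite('pics/fin.png',cv2.hconcat(ims))
E
```

```text
t 29.3 grasp [0.3995 0.4108 0.2781] ang 0.0895 shift [-0.101   0.1111  0.1221] turn 0.0025 F [-0.4 -0.8  0. ] w 0.0005 q [ 0.6   0.42  1.52 -0.    1.21  0.52]
```

View pics/fin.png

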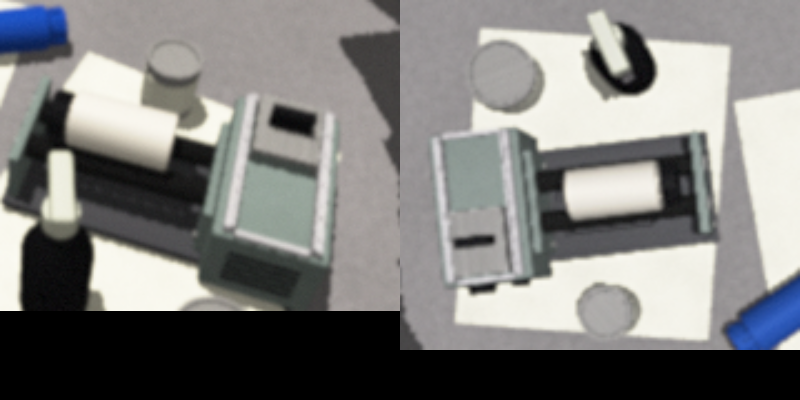

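```bash
python3 -c "
from rig import *
print(hand_in())"
```

```text
the job is handed in; nothing more can be done
None
```

The job is done and handed in at about 29 s. The bigger white jar lies along both rollers, the start button was pressed fully down, and the cover is home over it again.

- **Jar:** I lowered it until both rollers carried it. The last pictures show it about midway along them, with the lid towards the outer bearing plate.
- **Cover back:** I slid it about 84 mm to its rear stop, and the pictures showed the button exposed.
- **Button:** The fingertips pressed it to its stop, with the tips at 113 mm and about 20 N.
- **Cover home:** I slid it to the front stop, then let go. The picture comparison with the start was inconclusive because the shift was under half a pixel. I therefore pushed the bar from behind with closed fingers. It stopped dead at once at about 10 N, so the cover was already home or within a millimetre or so of it.
- **Everything else:** In the overall top picture, the small jar and the other items looked where they started. The arm ended clear of everything.

**Disagreement between the cameras:** The two cameras gave positions up to about 12 mm apart before I fitted lens distortion, and 2 to 5 mm apart after. I took up the rest by feeling for contact, including a 2 mm sideways correction while setting the jar down.

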